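# Scan the lamp label and put the scanner back on its post

### The arm

A 6-joint arm with a two-finger parallel gripper is mounted at the origin on the work surface. World frame = base frame: x ahead of the robot, y to its left, z up, the work surface at z = 0. Lengths are in m, angles in degrees, forces in N, time in s.
With the tool pointing down it reaches from about 0.275 to 0.725 m from the base axis. Payload 5.6 kg.
Tool frame: the origin (TCP) lies at the very end of the fingers, on their centre line; the grasp point (between the pads) lies 19 mm behind it (arm.grasp_offset is the z of the grasp point in the tool frame, in m); z points along the fingers, y is the direction in which the jaws open and shut (so a half turn about z gives the same grasp; the last joint's range is limited). The gripper opens to 85 mm and grips with 20 to 120 N. Pads are 22 mm wide; open, the fingers measure 114 mm over their backs; the gripper's body (76 mm by 85 mm) begins 54 mm behind the grasp point. The pads swing forward as they close: fully open they stand 13 mm farther back than shut.
Start: joints at [82.311, 14.616, 6.199, 0, -81.583, -16.306], TCP at [0.224, 0.502, 0.231] pointing down, gripper open.
Joint ranges: [-168.99, 168.99], [-69.2, 112.95], [-62.41, 85.93], [-164.36, 98.24], [-168.68, -3.75], [-174.98, 174.98]. Speed limits (degrees/s): [147.25, 147.25, 180, 180, 180, 180].

### API

Orientations are given as a 3x3 rotation matrix whose columns are the frame's x, y, z axes.
In Python, from bench import arm gives the robot as it stands. The module is installed in compiled form; this text tells all that it offers.
- The arm moves only by the shell command python3 -m pendant 'ROWS' [OPENING] [FORCE]. ROWS is JSON, a list that holds one entry, the list of rows, each a list of 6 numbers: the shift along the tool's x, y, z in cm, then the turn, a rotation vector about the tool's x, y, z in rad. In form: [[[x, y, z, rx, ry, rz], ...]]. A call has 1 to 5 rows; each row is the pose to reach, as a shift and turn from the pose measured when the call began, along the tool's axes at that moment; what a row does not reach only later rows make up. A row lasts 1/10 s, in which the tool goes at most 50 mm and 8.59 degrees, less where a joint would pass 70% of its speed; a pose out of reach is approached as far as the arm can. A call with a gripper value outside its range is refused whole. OPENING is the opening, from -1 (shut) to 1 (fully open), set as the call begins (- or left out, the last holds). The fingers move at their own pace and stop on an object; FORCE is the grip in N (left out, the last holds). Time passes only in rows, so rows that repeat a pose let the fingers close. It gives the time, the measured TCP pose, the force and the opening at its end, in the units of the state.
- arm.observe(): the state, without advancing time (a new reading comes with each control period).
- arm.read_camera(name): name is "scene" or "top"; returns the picture (384x512x3 uint8, red, green, blue); there is no depth.
- arm.camera_params(name): a dict with "camera_matrix" (3x3 intrinsics, pixels), "cam_to_world" (4x4, takes a point from camera to world coordinates). Camera axes: x right, y down, z forward; pixel columns grow to the right and rows downward; lengths in m; the calibration is good to about 2 mm. A picture is of the moment at which its call begins. camera_params takes no time and is no camera call.
- arm.hand_in(): hands the job in, once; it reports no verdict.
The state is a dict: "t": time; "qpos": joint angles; "qd": joint speeds; "joint_efforts": joint torques, N m; "position": TCP position; "tool_rot": TCP orientation; "force": force on the tool from outside, world axes, zero at the start; "torque": the same for the moment, N m; "finger_gap": opening from 0.0 (shut) to 1.0 (fully open).
Only numpy, scipy, OpenCV 4.12 (cv2) and the standard library are available. Lean on these libraries where they do the work, as an engineer would, in place of code of your own. Each camera call takes 0.05 s, during which the arm holds its last target.

### The job

Slide the grey shutter sideways by its orange fin, to the side that is free, right to its end stop, and leave it open. Then hold the yellow scanner level with its focal spot (80 mm from its window) on the middle of the lamp's barcode label, beam square to the label, keeping it still for a full second without touching the lamp. Finally put the scanner away: its rear ring down over the dock's brass post, lying flat along the pad, let go; leave the bottle, cuvette box, beaker and screwdriver where they are.

Things in the scene. Friction and masses are not known exactly. Their poses are not given: they have to be found in the camera images.
- fin (a point): centre of the orange fin on the front of the grey shutter, an upright panel (80 mm wide, z 45 to 130 mm) that hides the label and slides sideways. The fin stands out 42 mm towards the robot, is 8 mm thick sideways, z 75 to 140 mm. Axes are the bay's: y (level) is the sliding direction, x points into the bay. Push the fin's side face, e.g. with closed fingertips at mid-height.
- shutter (a joint): shutter position along the bay's y, m: starts near 0 (covering the label), end stops at -0.11 and +0.11; slides with about 2 N of friction plus damping of 25 N per m/s and stays where left. Either end clears the label, but an object standing in the fin's path blocks one side.
- label (a point): centre of the barcode label (44 x 32 mm, white, black bars, on a 50 x 38 mm plate) on the front of a fixed aluminium lamp canister, about 40 mm behind the shutter panel; its height varies. It leans back 30 degrees: its -x axis is the outward normal, towards the robot and 30 degrees up (pitch +0.524); y runs level along it. Its yaw differs from the bay's.
- scanner_mid (a point): centre (17 mm above the underside, midway along the yellow body) of the hand scanner, which lies on the bench, 180 g. Body 120 mm long (x), 32 mm wide (y), 34 mm high; +x points to the black head, z up. Grip it across its width here.
- scanner_nose (a point): red window on the scanner's head, where the beam leaves: 78 mm ahead (+x) and 2.5 mm below scanner_mid. The head droops: with the scanner level the beam goes forward and 30 degrees down. The head (40 mm wide) ends at x = 84 mm.
- scanner_focus (a point): the scanner's focal spot, 80 mm out from the nose along the beam: 147.3 mm ahead (+x) and 42.5 mm below scanner_mid (scanner axes). This point belongs on the label's centre; when it is there, with the scanner level and at the label's yaw, the beam meets the label squarely.
- scanner_ring (a point): centre of the underside of the steel docking ring at the scanner's rear (hole 23 mm across, ring 33 mm outside, 14 mm tall, flush with the underside): 76 mm behind (-x) and 17 mm below scanner_mid.
- dock_post (a point): foot of the charging dock's brass post, on its axis at the pad's surface (18 mm above the bench). Post 16 mm across, 40 mm tall, tapered top. The fixed black pad, 200 x 70 mm, runs along the dock's x: the scanner lies level on it, ring round the post, nose towards +x; scanner_mid is then 76 mm along +x from the post and 17 mm above the pad.
- bottle: amber bottle, bystander: 50 mm across, 120 mm tall, origin at centre of its foot; stands before the shutter at one side, in the fin's path
- cuvettes: low blue cuvette box, bystander, 45 x 45 x 20 mm, origin under its centre; at the other side, low enough for the fin to pass above
- beaker: glass beaker beside the dock, bystander: 50 mm across, 60 mm tall, origin at centre of its foot
- driver: small orange-handled screwdriver, bystander, lying in front of the bay: 150 mm long along its x, about 30 mm high, origin under its middle
- canister: foot of the lamp canister's mount (fixed), 88 mm straight below the label's centre; the canister's axis is 42 mm behind (+x of) it. It must not be touched by the scanner.
There are look-alikes about, which are no part of the job. What is shaped like the part that bears dock_post but red is not meant. What is shaped like the part that bears scanner_mid but pink is not meant.

How it is judged:
By the outcome, as a careful person would: the job done as asked, in the order asked, and still so for the second after the job is handed in, with the robot touching nothing.
It also fails if it takes over 70 s, if anything falls off the work surface, if the arm or the gripper's body presses on something with over 40 N, if the wrist force passes 120 N, or if a joint passes its speed limit or range.

## Working session

There is one attempt and no reset: what is moved stays moved. The work goes in short steps, Python scripts to look and compute and a shell command to move; the robot and the scene stay as the last step left them, time stands still between calls to the robot, and variables do not carry over. Pictures are saved under pics/ and viewed, and the job is handed in when it is done.

```bash
mkdir -p pics
python3 - <<'E'
from bench import arm
import cv2,numpy as np
np.set_printoptions(precision=4,suppress=True)
for n in("scene","top"):
    im=arm.read_camera(n); cv2.imwrite(f"pics/{n}0.png",im[:,:,::-1])
    p=arm.camera_params(n); print(n,p["camera_matrix"],p["cam_to_world"])
s=arm.observe(); print(s)
E
```

```text
scene [[444.8527   0.     262.8846]
 [  0.     444.8527 188.9777]
 [  0.       0.       1.    ]] [[-0.7906  0.5205 -0.3225  0.9579]
 [ 0.6122  0.6617 -0.4328  0.5682]
 [-0.0119 -0.5396 -0.8418  1.1999]
 [ 0.      0.      0.      1.    ]]
top [[469.0159   0.     259.8388]
 [  0.     469.0159 193.4966]
 [  0.       0.       1.    ]] [[-0.0107 -0.9977  0.0662  0.4457]
 [-0.9999  0.0115  0.0103 -0.006 ]
 [-0.0111 -0.0661 -0.9978  1.3472]
 [ 0.      0.      0.      1.    ]]
{'t': 0.1, 'qpos': array([ 82.3107,  14.6496,   6.1374,  -0.0244, -81.5846, -16.3049]), 'qd': array([ 0.0284, -0.0269,  0.1928,  0.0109, -0.0223,  0.0379]), 'joint_efforts': array([ -0.0038, -38.7602,  23.8477,   5.3779,  -0.0037,   0.    ]), 'position': array([0.2234, 0.5021, 0.2305]), 'tool_rot': array([[ 0.9136, -0.4067, -0.0006],
       [-0.4067, -0.9136, -0.0016],
       [ 0.0001,  0.0017, -1.    ]]), 'force': array([-0.3925,  0.0477,  0.2051]), 'torque': array([ 0.052 , -0.0127, -0.0162]), 'finger_gap': 0.998025288766181}
```

View pics/scene0.png

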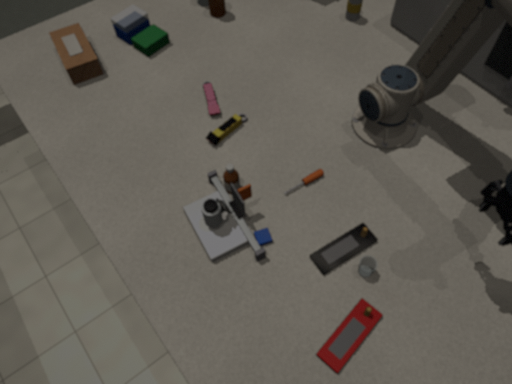

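View pics/top0.png

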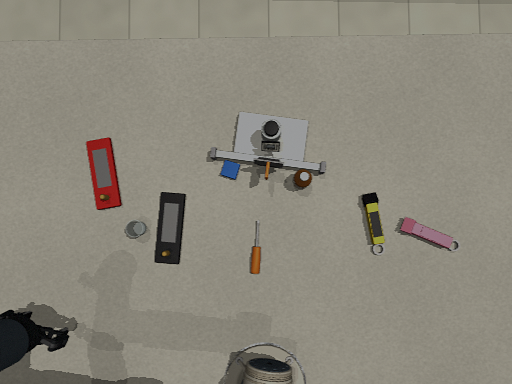

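The top view has the robot at the bottom, +x up and +y to the left.
- **Scanner:** the yellow one is at about (374,222). The pink look-alike at (430,234) is not meant.
- **Dock:** the black one is at about (170,228), with its post at (166,254). The red look-alike at (103,173) is not meant.
- **Bay:** fin at (267,170), bottle at (303,179) on the -y side, cuvettes at (230,170) on the +y side. The free side is therefore +y.

Next I'll take close crops.

Run:
```python
import cv2,numpy as np
t=cv2.imread("pics/top0.png"); s=cv2.imread("pics/scene0.png")
def crop(im,x0,y0,w,h,k,name):
    c=cv2.resize(im[y0:y0+h,x0:x0+w],None,fx=k,fy=k,interpolation=cv2.INTER_CUBIC)
    for i in range(0,w,10): cv2.putText(c,str(x0+i),(i*k,8),0,.3,(0,255,255),1); c[::4,i*k]=(0,255,255)
    for j in range(0,h,10): cv2.putText(c,str(y0+j),(0,j*k+4),0,.3,(0,255,255),1); c[j*k,::8]=(0,255,255)
    cv2.imwrite(f"pics/{name}.png",c)
crop(t,205,105,125,95,6,"c_bay"); crop(t,345,180,80,80,7,"c_scan"); crop(t,120,185,80,85,7,"c_dock"); crop(s,175,150,110,120,5,"c_bays")
crop(s,190,75,70,80,7,"c_scans");crop(s,300,215,90,70,7,"c_docks")
```

```text
(no output)
```

View pics/c_bay.png

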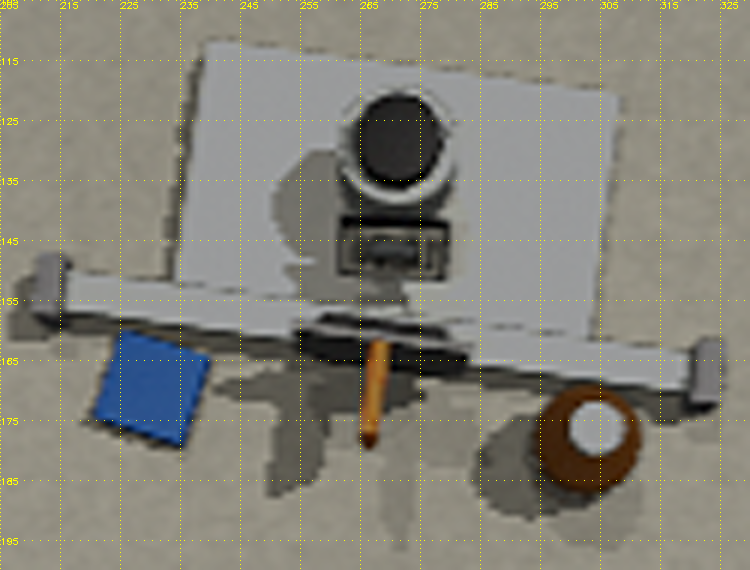

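View pics/c_scan.png

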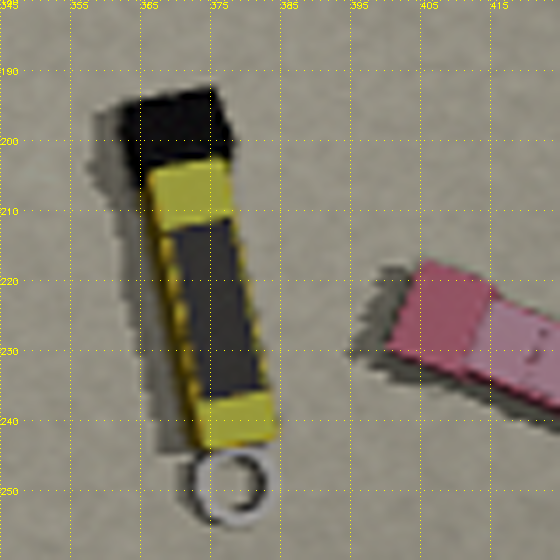

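View pics/c_dock.png

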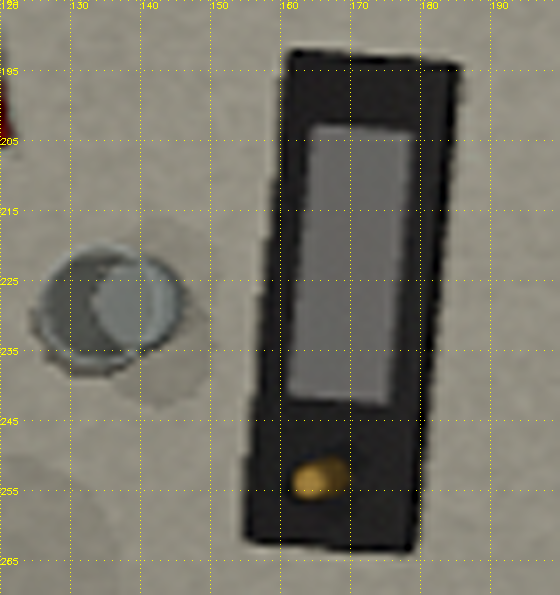

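View pics/c_bays.png

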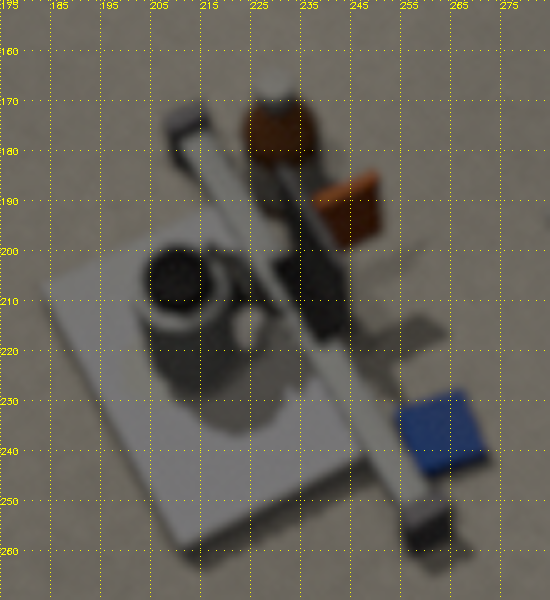

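View pics/c_docks.png

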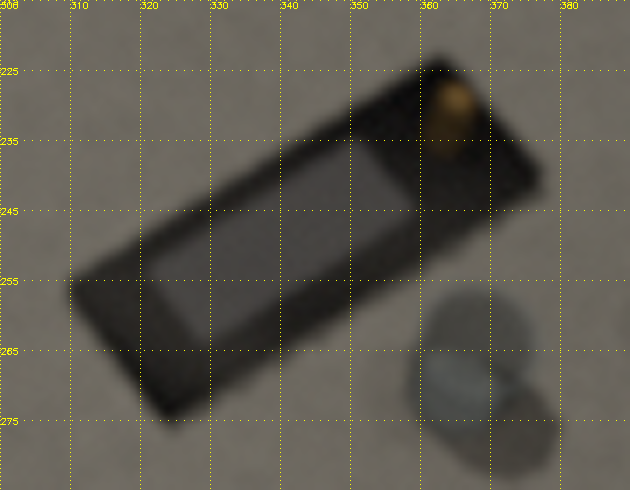

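View pics/c_scans.png

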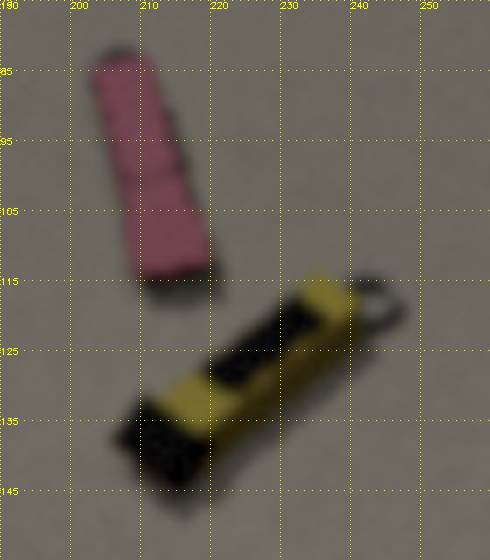

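```bash
cat > h.py <<'E'
import numpy as np,cv2
from bench import arm
np.set_printoptions(precision=4,suppress=True)
def ray(cam,u,v):
    p=arm.camera_params(cam);K=p["camera_matrix"];T=p["cam_to_world"]
    d=T[:3,:3]@np.linalg.solve(K,[u,v,1.]);return T[:3,3],d
def at(cam,u,v,z):
    o,d=ray(cam,u,v);return o+d*(z-o[2])/d[2]
def px(cam,P):
    p=arm.camera_params(cam);K=p["camera_matrix"];T=p["cam_to_world"]
    q=K@(T[:3,:3].T@(np.asarray(P,float)-T[:3,3]));return q[:2]/q[2]
def tri(u1,v1,u2,v2):  # scene, top
    o1,d1=ray("scene",u1,v1);o2,d2=ray("top",u2,v2)
    A=np.c_[d1,-d2];t=np.linalg.lstsq(A,o2-o1,rcond=None)[0]
    a,b=o1+d1*t[0],o2+d2*t[1];return (a+b)/2,np.linalg.norm(a-b)
def crop(im,x0,y0,w,h,k,name):
    c=cv2.resize(im[y0:y0+h,x0:x0+w,::-1],None,fx=k,fy=k,interpolation=cv2.INTER_CUBIC)
    for i in range(0,w,10): cv2.putText(c,str(x0+i),(i*k,8),0,.3,(0,255,255),1); c[::4,i*k]=(0,255,255)
    for j in range(0,h,10): cv2.putText(c,str(y0+j),(0,j*k+4),0,.3,(0,255,255),1); c[j*k,::8]=(0,255,255)
    cv2.imwrite(f"pics/{name}.png",c)
E
python3 - <<'E'
from h import *
def yaw(a,b): d=b-a; return np.degrees(np.arctan2(d[1],d[0]))
print("dock corners z18")
c=[at("top",*p,.018) for p in[(161.5,192),(185.5,194.5),(179,263.5),(155,261.5)]]
for q in c: print(q)
print(yaw(c[3],c[0]),yaw(c[2],c[1]),np.linalg.norm(c[3]-c[0]),np.linalg.norm(c[1]-c[0]))
print("dock corners scene")
c=[at("scene",*p,.018) for p in[(310,256),(324,275),(377,241),(363,223)]]
for q in c: print(q)
print(yaw(c[3],c[0]),yaw(c[2],c[1]))
print("post top", at("top",164,253.7,.058),at("scene",365.5,228.5,.058))
print("scanner body top z.034")
f=at("top",371,204.8,.034)
b=at("top",379,241.5,.034)
for p in[(366.3,205),(377.5,202.5),(384.3,242),(374,244)]: print(at("top",*p,.034))
print("ring top z14",at("top",377.7,248.9,.014), at("scene",242.5,119.5,.014))
print("bay: posts", at("top",212,150,.05))
for p in[(239,112),(308,121),(234,151.5),(303.5,161.5)]: print("plate",at("top",*p,.01))
print("fin top",at("top",268,162,.14),at("top",266.3,177,.14))
for z in (.08,.1,.12,.14):print("label?",z,at("top",270.5,146.5,z))
print("canister top tri",tri(211,205.5,271,128))
print("bottle",tri(230,171,303.5,175.5))
print("cuv",at("top",230,169.5,.02))
print("driver",at("top",256,250,.015),at("top",257.5,222,.01))
print("fin tri tip", tri(250,184.5,266.3,178), tri(237.5,191,268,162))
E
```

```text
dock corners z18
[0.5414 0.2877 0.018 ]
[0.5335 0.2193 0.018 ]
[0.3389 0.2377 0.018 ]
[0.3451 0.3055 0.018 ]
-5.168735462289059 -5.3994957057420585 0.1970893394909103 0.06891673116104766
dock corners scene
[0.5388 0.2252 0.018 ]
[0.5459 0.293  0.018 ]
[0.3534 0.31   0.018 ]
[0.3433 0.2421 0.018 ]
-4.934306521214081 -5.059384982892298
post top [0.3691 0.2715 0.058 ] [0.3712 0.2704 0.058 ]
scanner body top z.034
[ 0.4972 -0.2896  0.034 ]
[ 0.5039 -0.321   0.034 ]
[ 0.3938 -0.3368  0.034 ]
[ 0.3886 -0.3081  0.034 ]
ring top z14 [ 0.3739 -0.3228  0.014 ] [ 0.3821 -0.3156  0.014 ]
bay: posts [0.655  0.1397 0.05  ]
plate [0.7714 0.0656 0.01  ]
plate [ 0.7424 -0.1333  0.01  ]
plate [0.6564 0.0809 0.01  ]
plate [ 0.625  -0.1183  0.01  ]
fin top [ 0.6074 -0.0155  0.14  ] [ 0.5684 -0.0107  0.14  ]
label? 0.08 [ 0.6578 -0.0233  0.08  ]
label? 0.1 [ 0.6545 -0.023   0.1   ]
label? 0.12 [ 0.6511 -0.0228  0.12  ]
label? 0.14 [ 0.6478 -0.0225  0.14  ]
canister top tri (array([ 0.6972, -0.0245,  0.1364]), np.float64(0.00016556259138814596))
bottle (array([ 0.5751, -0.11  ,  0.0996]), np.float64(0.00046231211676624136))
cuv [0.6032 0.092  0.02  ]
driver [0.3743 0.0204 0.015 ] [0.4532 0.0154 0.01  ]
fin tri tip (array([ 0.5681, -0.0122,  0.1355]), np.float64(0.004804702669522022)) (array([ 0.6095, -0.0168,  0.1354]), np.float64(0.003919184375866915))
```

```bash
cat >> h.py <<'E'
from scipy.spatial.transform import Rotation as Ro
def go(x,y,z,yaw):
    s=arm.observe();R=s["tool_rot"];c,n=np.cos(np.radians(yaw)),np.sin(np.radians(yaw))
    D=np.array([[c,n,0],[n,-c,0],[0,0,-1.]])
    d=R.T@(np.array([x,y,z])-s["position"])*100
    r=Ro.from_matrix(R.T@D).as_rotvec()
    print("t",round(s["t"],2),"pos",s["position"],"F",s["force"],"gap",round(s["finger_gap"],3))
    print("row",np.round(d,2),np.round(r,4))
E
python3 -c "
from h import *
go(.583,-.049,.23,-8.5)"
```

```text
t 0.1 pos [0.2234 0.5021 0.2305] F [-0.3925  0.0477  0.2051] gap 0.998
row [55.26 35.72  0.11] [ 0.0017  0.0002 -0.2705]
```

```bash
python3 -m pendant '[[[55.3,35.7,0.1,0,0,-0.27],[55.3,35.7,0.1,0,0,-0.27],[55.3,35.7,0.1,0,0,-0.27],[55.3,35.7,0.1,0,0,-0.27],[55.3,35.7,0.1,0,0,-0.27]]]' -1; python3 -c "
from h import *
go(.583,-.049,.23,-8.5)"
```

```text
t: 0.6
position: [0.3607, 0.2912, 0.2306]
tool_rot: [[0.989, -0.148, -0.001], [-0.148, -0.989, -0.002], [-0.001, 0.002, -1.0]]
force: [1.6, 0.7, 0.2]
finger_gap: 0.144
t 0.6 pos [0.3607 0.2912 0.2306] F [1.6073 0.6592 0.1704] gap 0.144
row [27.01 30.36  0.11] [0.002  0.0006 0.0001]
```

```bash
python3 -m pendant '[[[27,30.4,0.1,0.002,0,0],[27,30.4,0.1,0.002,0,0],[27,30.4,0.1,0.002,0,0],[27,30.4,0.1,0.002,0,0],[27,30.4,0.1,0.002,0,0]]]' ; python3 -c "
from h import *
go(.583,-.049,.23,-8.5)"
```

```text
t: 1.1
position: [0.497, 0.0815, 0.2301]
tool_rot: [[0.989, -0.148, -0.001], [-0.148, -0.989, 0.0], [-0.001, -0.0, -1.0]]
force: [0.5, 1.2, 1.0]
finger_gap: 0.004
t 1.1 pos [0.497  0.0815 0.2301] F [0.5194 1.1759 1.0122] gap 0.004
row [10.44 11.64  0.  ] [-0.0001  0.0011  0.0002]
```

```bash
python3 -m pendant '[[[10.4,11.6,0,0,0.001,0],[10.4,11.6,0,0,0.001,0],[10.4,11.6,0,0,0.001,0],[10.4,11.6,0,0,0.001,0],[10.4,11.6,0,0,0.001,0]]]' ; python3 -c "
from h import *
go(.583,-.049,.1,-8.5)
crop(arm.read_camera('top'),205,105,125,110,6,'c2')
crop(arm.read_camera('scene'),175,110,130,130,5,'c2s')
print(px('top',arm.observe()['position']),px('scene',arm.observe()['position']))"
```

```text
t: 1.6
position: [0.5828, -0.05, 0.2287]
tool_rot: [[0.989, -0.151, -0.002], [-0.151, -0.989, 0.0], [-0.002, 0.0, -1.0]]
force: [-0.9, 0.9, -0.5]
finger_gap: -0.0
t 1.6 pos [ 0.5828 -0.05    0.2287] F [-0.9205  0.946  -0.4685] gap -0.0
row [ 0.03 -0.1  12.87] [ 0.0003  0.0023 -0.0027]
[281.9357 167.2541] [237.4922 159.5063]
```

View pics/c2.png

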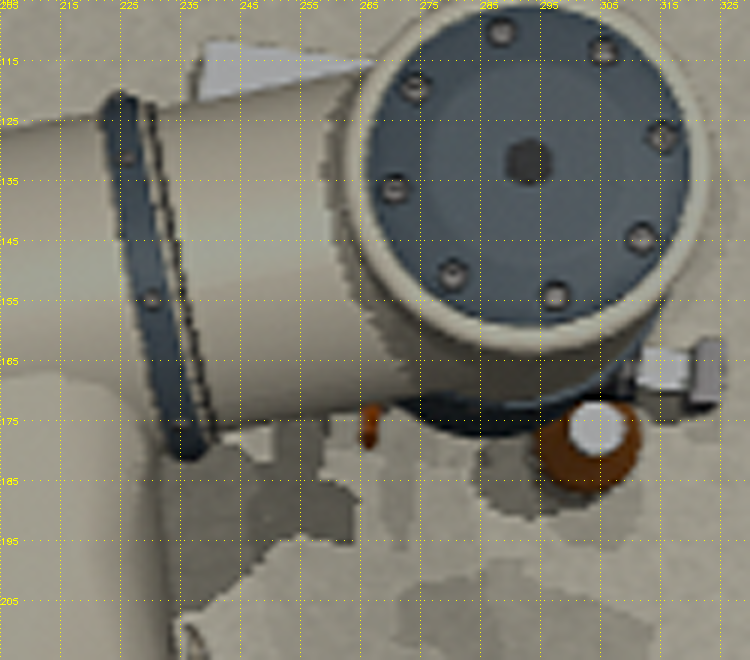

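View pics/c2s.png

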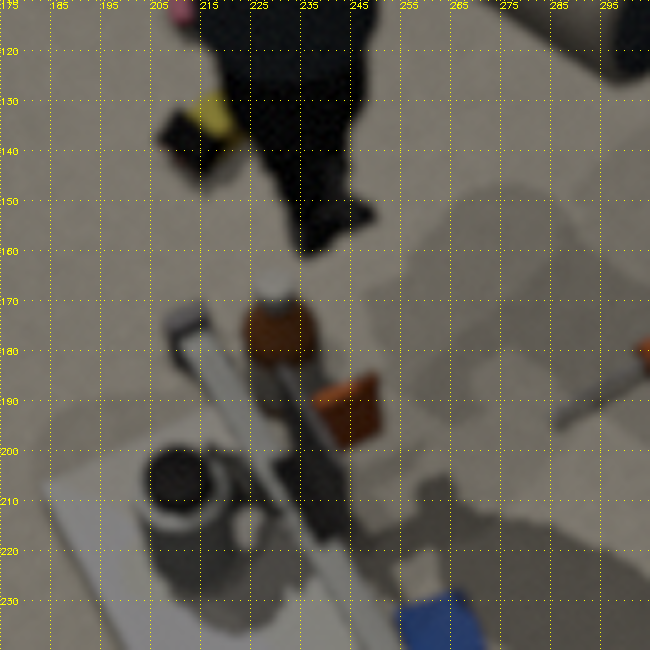

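The scene crop shows the closed fingertips at (236,160), which agrees with the projected TCP (237,160). They hang between the bottle and the fin, so I'll go down.

```bash
python3 -m pendant '[[[0,-0.1,5,0,0.002,0],[0,-0.1,10,0,0.002,0],[0,-0.1,12.9,0,0.002,0],[0,-0.1,12.9,0,0.002,0]]]' ; python3 -c "
from h import *
go(.583,-.049,.1,-8.5)
crop(arm.read_camera('scene'),175,110,130,130,5,'c3s')"
```

```text
t: 2.1
position: [0.5802, -0.0455, 0.0984]
tool_rot: [[0.989, -0.145, -0.003], [-0.145, -0.989, -0.0], [-0.003, 0.001, -1.0]]
force: [-0.4, 0.1, 0.1]
finger_gap: -0.001
t 2.1 pos [ 0.5802 -0.0455  0.0984] F [-0.3542  0.1456  0.1017] gap -0.001
row [ 0.32  0.31 -0.16] [0.0008 0.0029 0.0026]
```

View pics/c3s.png

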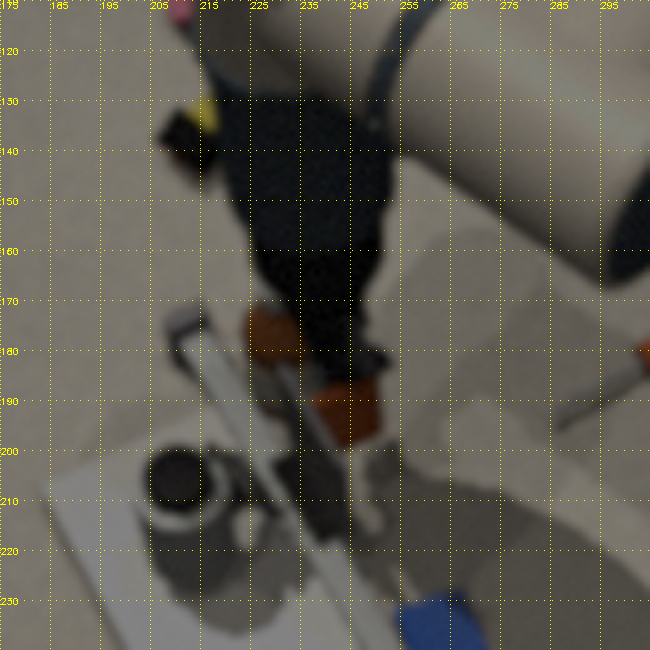

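```bash
python3 -m pendant '[[[0,-1.5,-0.2,0,0.002,0],[0,-3,-0.2,0,0.002,0],[0,-4.5,-0.2,0,0.002,0],[0,-6,-0.2,0,0.002,0],[0,-7.5,-0.2,0,0.002,0]]]' | grep -v rot;python3 -m pendant '[[[0,-1,0,0,0,0],[0,-2,0,0,0,0],[0,-3,0,0,0,0],[0,-3,0,0,0,0]]]'
```

```text
t: 2.65
position: [0.592, 0.0293, 0.1037]
force: [-1.9, -5.8, 1.5]
finger_gap: -0.001
t: 3.05
position: [0.5968, 0.0609, 0.104]
tool_rot: [[0.99, -0.143, 0.003], [-0.143, -0.99, -0.001], [0.003, 0.0, -1.0]]
force: [-0.0, 0.8, 0.2]
finger_gap: 0.001
```

```bash
python3 -m pendant '[[[0,-0.5,0,0,0,0],[0,-1,0,0,0,0],[0,-1.5,0,0,0,0]]]' | grep -v rot;python3 -m pendant '[[[0,-0.4,0,0,0,0],[0,-0.8,0,0,0,0]]]'|grep -v rot;python3 -m pendant '[[[0,-0.4,0,0,0,0],[0,-0.8,0,0,0,0]]]'|grep -v rot; python3 -c "
from h import *
crop(arm.read_camera('scene'),175,110,130,130,5,'c4s')"
```

```text
t: 3.35
position: [0.5991, 0.0759, 0.104]
force: [-0.4, -2.9, -0.3]
finger_gap: 0.001
t: 3.55
position: [0.5996, 0.0806, 0.1041]
force: [-1.1, -22.9, 1.2]
finger_gap: 0.001
t: 3.75
position: [0.5994, 0.0806, 0.1043]
force: [-0.4, -36.6, 1.4]
finger_gap: 0.001
```

View pics/c4s.png

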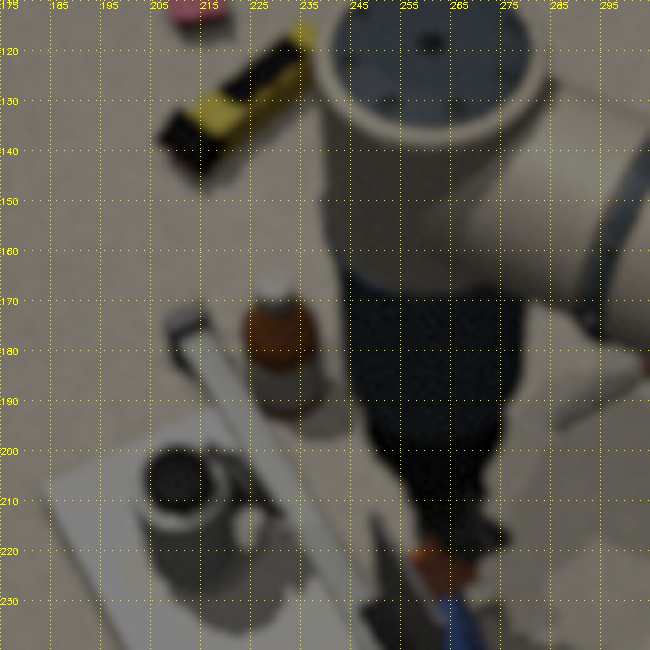

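End stop reached: 37 N with no further motion. I'll back off, lift and head for the scanner.

```bash
python3 -m pendant '[[[0,1,0,0,0,0],[0,2,0,0,0,0],[0,2,-5,0,0,0],[0,2,-10,0,0,0],[0,2,-12,0,0,0]]]' 1 | grep -v rot; python3 -c "
from h import *
go(.445,-.313,.2,9)"
```

```text
t: 4.3
position: [0.5993, 0.0642, 0.2307]
force: [0.7, 0.8, 1.1]
finger_gap: 0.846
t 4.3 pos [0.5993 0.0642 0.2307] F [0.6971 0.8232 1.1263] gap 0.846
row [-9.87 39.49  3.69] [ 0.0186 -0.0052 -0.3015]
```

```bash
python3 -m pendant '[[[-9.9,39.5,0.5,0.018,-0.005,-0.3],[-9.9,39.5,0.5,0.018,-0.005,-0.3],[-9.9,39.5,0.5,0.018,-0.005,-0.3],[-9.9,39.5,0.5,0.018,-0.005,-0.3],[-9.9,39.5,0.5,0.018,-0.005,-0.3]]]' 1 | grep -v rot; python3 -c "
from h import *
go(.36,-.313,.25,9)"
```

```text
t: 4.8
position: [0.5038, -0.1668, 0.2296]
force: [0.8, -0.2, 0.7]
finger_gap: 0.995
t 4.8 pos [ 0.5038 -0.1668  0.2296] F [ 0.777  -0.1827  0.7016] gap 0.995
row [-16.48  12.2   -2.1 ] [-0.0005 -0.0031 -0.0002]
```

```bash
python3 -m pendant '[[[-16,-1,-2,0,0,0],[-16,-1,-2,0,0,0],[-16,-1,-2,0,0,0],[-16,-1,-2,0,0,0]]]' 1 | grep -v rot; python3 -c "
from h import *
t=arm.read_camera('top');s=arm.read_camera('scene');cv2.imwrite('pics/t5.png',t[:,:,::-1]);cv2.imwrite('pics/s5.png',s[:,:,::-1])
crop(t,240,110,60,60,10,'c5b');crop(t,350,185,45,75,8,'c5sc')
crop(t,195,105,135,95,5,'c5ba')
crop(s,170,170,110,110,5,'c5sb')
"
```

```text
t: 5.2
position: [0.3416, -0.1816, 0.2507]
force: [-0.1, 0.3, 0.8]
finger_gap: 1.002
```

View pics/c5b.png

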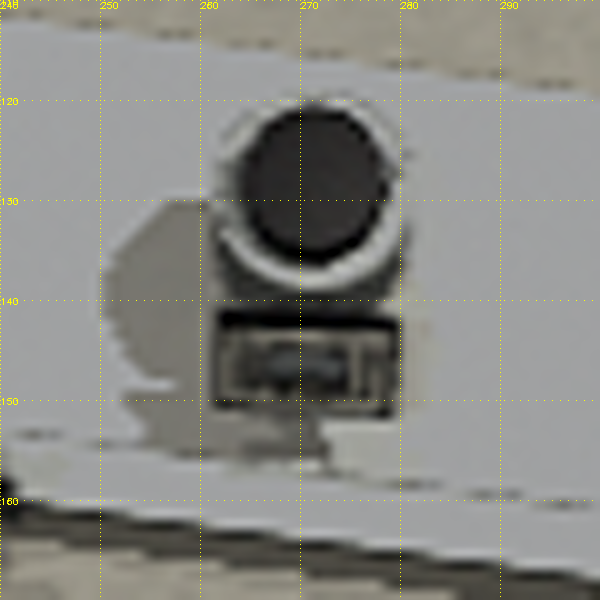

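View pics/c5ba.png

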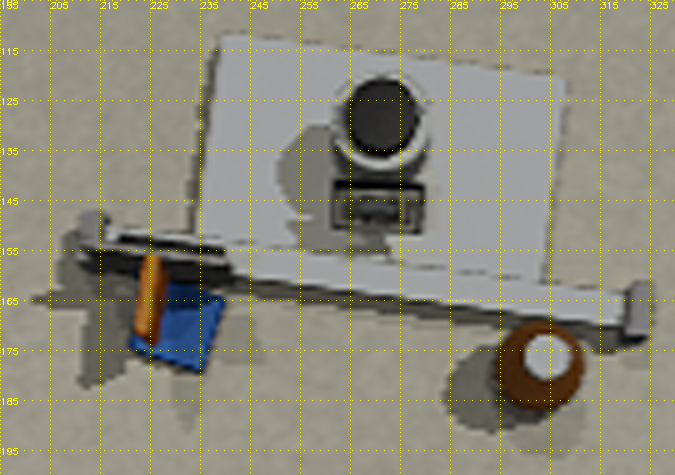

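View pics/c5sb.png

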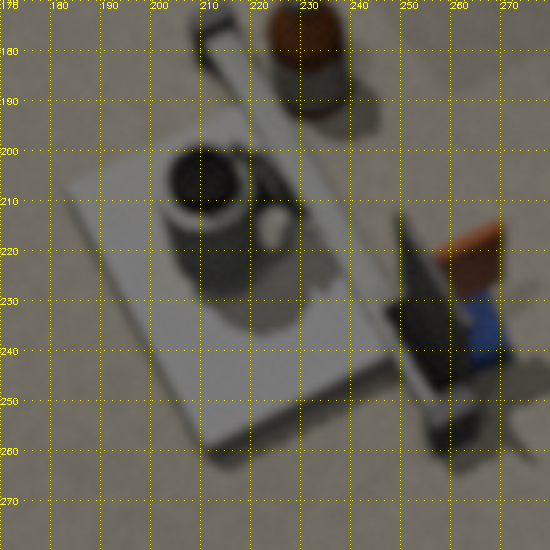

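View pics/c5sc.png

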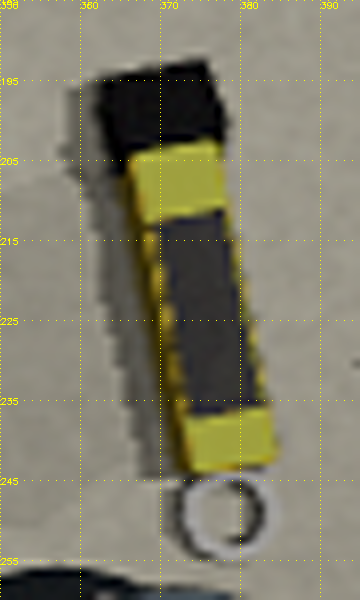

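```bash
python3 -c "
import cv2
t=cv2.imread('pics/t5.png');c=t[134:158,254:288]
c=cv2.resize(c,None,fx=22,fy=22,interpolation=cv2.INTER_NEAREST)
c=cv2.convertScaleAbs(c,alpha=1.3)
for i in range(0,34,2):cv2.putText(c,str(254+i),(i*22,8),0,.3,(0,0,255),1)
for j in range(0,24,2):cv2.putText(c,str(134+j),(0,j*22+10),0,.3,(0,0,255),1)
cv2.imwrite('pics/lab.png',c)
s=cv2.imread('pics/s5.png');c=s[190:225,195:245]
c=cv2.resize(c,None,fx=15,fy=15,interpolation=cv2.INTER_CUBIC);c=cv2.convertScaleAbs(c,alpha=2.2)
for i in range(0,50,5):cv2.putText(c,str(195+i),(i*15,8),0,.3,(0,0,255),1)
for j in range(0,35,5):cv2.putText(c,str(190+j),(0,j*15+10),0,.3,(0,0,255),1)
cv2.imwrite('pics/labs.png',c)
"
```

```text
(no output)
```

View pics/lab.png

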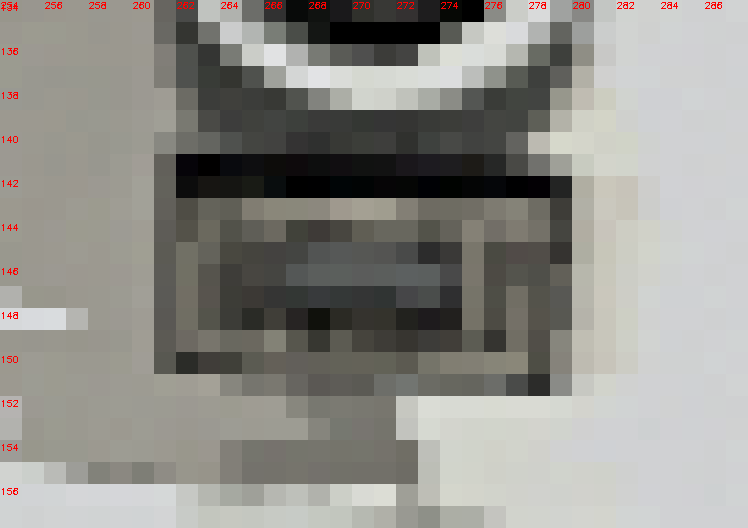

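View pics/labs.png

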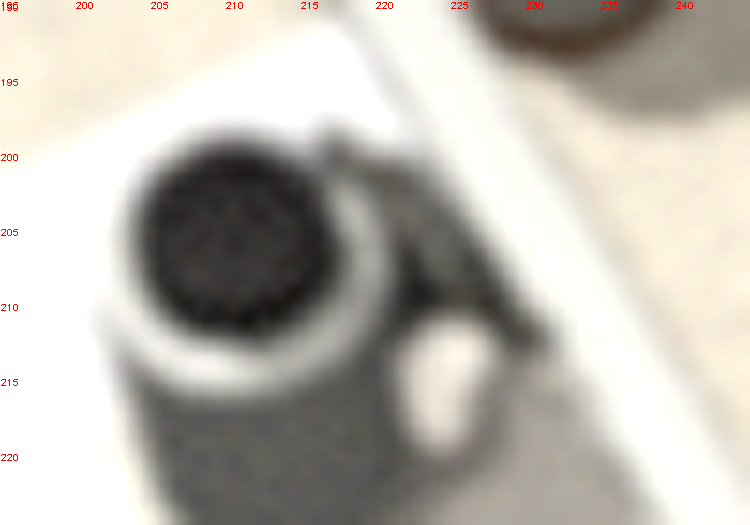

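```bash
cat >> h.py <<'E'
def labpts(c,yaw,w,h,t=0):
    a=np.radians(yaw);ex=np.array([np.cos(a),np.sin(a),0]);ey=np.array([-np.sin(a),np.cos(a),0])
    n=-np.cos(np.pi/6)*ex+np.array([0,0,.5]);u=.5*ex+np.array([0,0,np.cos(np.pi/6)])
    return [c+sy*w/2*ey+su*h/2*u-t*n for sy,su in((1,1),(-1,1),(-1,-1),(1,-1))]
E
python3 -c "
from h import *
s=cv2.imread('pics/s5.png')
k=15;outs=[]
for z in (.085,.1,.115,.13):
    c=at('top',270.4,147,z)
    print(z,c)
    for nm,w,h in(('lab',.044,.032),('plate',.05,.038)):
        print(nm,'top',*[np.round(px('top',p),1) for p in labpts(c,-4,w,h)],'scene',*[np.round(px('scene',p),1) for p in labpts(c,-4,w,h)])
    im=s[185:230,195:240];im=cv2.resize(im,None,fx=k//2,fy=k//2,interpolation=cv2.INTER_CUBIC);im=cv2.convertScaleAbs(im,alpha=2.)
    q=np.array([(px('scene',p)+.5-[195,185])*(k//2) for p in labpts(c,-4,.05,.038)]).round().astype(int)
    cv2.polylines(im,[q],True,(0,0,255),1); cv2.putText(im,str(z),(5,300),0,.5,(255,0,0),1); outs.append(im)
cv2.imwrite('pics/ov.png',np.vstack([np.hstack(outs[:2]),np.hstack(outs[2:])])[:600])
"
```

```text
0.085 [ 0.6556 -0.023   0.085 ]
lab top [262.5 142.7] [278.8 143.7] [278.2 151.2] [262.2 150.3] scene [226.3 211.7] [218.4 200.7] [224. 203.] [231.8 213.7]
plate top [261.4 142. ] [280. 143.] [279.2 151.9] [261.1 150.9] scene [226.3 212.2] [217.4 199.8] [224.  202.5] [232.8 214.7]
0.1 [ 0.6531 -0.0228  0.1   ]
lab top [262.4 142.7] [278.9 143.6] [278.3 151.2] [262.1 150.3] scene [226.6 208.6] [218.7 197.6] [224.3 200. ] [232.1 210.7]
plate top [261.3 141.9] [280.1 143. ] [279.3 152. ] [260.9 150.9] scene [226.7 209.2] [217.6 196.7] [224.3 199.4] [233.2 211.7]
0.115 [ 0.6506 -0.0226  0.115 ]
lab top [262.3 142.6] [279.  143.6] [278.4 151.3] [262.  150.3] scene [227.  205.5] [218.9 194.4] [224.6 196.9] [232.5 207.7]
plate top [261.1 141.8] [280.2 142.9] [279.4 152. ] [260.8 151. ] scene [227. 206.] [217.9 193.5] [224.6 196.4] [233.6 208.7]
0.13 [ 0.6481 -0.0224  0.13  ]
lab top [262.2 142.6] [279.1 143.5] [278.5 151.3] [261.9 150.4] scene [227.3 202.3] [219.2 191.2] [224.9 193.7] [232.9 204.6]
plate top [261.  141.8] [280.3 142.9] [279.5 152.1] [260.7 151. ] scene [227.3 202.9] [218.1 190.2] [224.9 193.2] [234.  205.6]
```

View pics/ov.png

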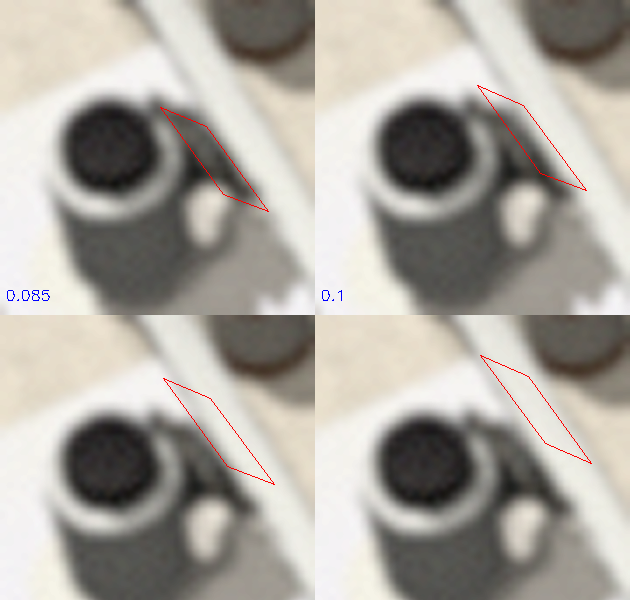

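```bash
python3 -c "
from h import *
go(.45,-.311,.12,9)"
```

```text
t 5.3 pos [ 0.3437 -0.1815  0.2504] F [ 1.5594  0.4503 -0.3563] gap 1.0
row [ 8.38 14.45 13.1 ] [-0.0005 -0.008  -0.0004]
```

```bash
python3 -m pendant '[[[8.4,14.4,6,0,-0.008,0],[8.4,14.4,6,0,-0.008,0],[8.4,14.4,6,0,-0.008,0],[8.4,14.4,6,0,-0.008,0],[8.4,14.4,12,0,-0.008,0]]]' 1 | grep -v rot; python3 -c "
from h import *
go(.45,-.311,.1,9)"
```

```text
t: 5.8
position: [0.4565, -0.3144, 0.1429]
force: [1.4, -0.6, -1.0]
finger_gap: 0.997
t 5.8 pos [ 0.4565 -0.3144  0.1429] F [ 1.3884 -0.6456 -0.9806] gap 0.997
row [-0.63 -0.46  4.28] [ 0.006  -0.0082 -0.0006]
```

```bash
python3 -m pendant '[[[-0.6,-0.5,4,0.006,-0.008,0],[-0.6,-0.5,6,0.006,-0.008,0],[-0.6,-0.5,6,0.006,-0.008,0]]]' 1 | grep -v rot; python3 -c "
from h import *
go(.45,-.311,.006,9)
crop(arm.read_camera('scene'),180,75,80,80,7,'c6s')
crop(arm.read_camera('top'),330,175,90,85,7,'c6t')
s=arm.observe();R=s['tool_rot']
for sg in(-1,1): print(px('scene',s['position']+R@[0,sg*.0425,-.013]))"
```

```text
t: 6.1
position: [0.4495, -0.3093, 0.0785]
force: [-0.2, 0.5, 0.5]
finger_gap: 1.004
t 6.1 pos [ 0.4495 -0.3093  0.0785] F [-0.1715  0.5102  0.5355] gap 1.004
row [0.07 0.21 7.25] [-0.0047  0.0055 -0.0006]
[234.2536 120.2454]
[216.3698 107.1932]
```

View pics/c6s.png

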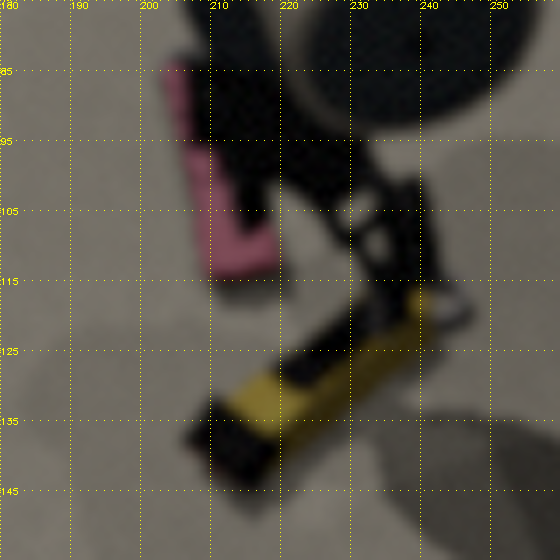

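View pics/c6t.png

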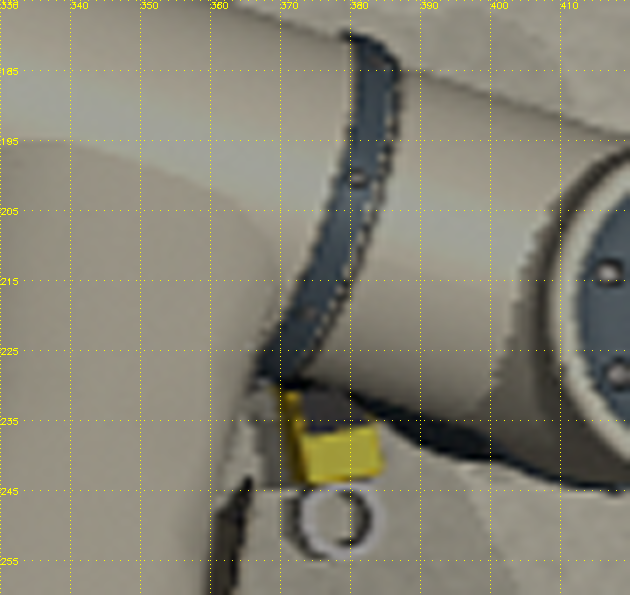

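```bash
python3 -m pendant '[[[0.1,0.2,3,-0.005,0.005,0],[0.1,0.2,5.5,-0.005,0.005,0],[0.1,0.2,7.2,-0.005,0.005,0],[0.1,0.2,7.2,-0.005,0.005,0]]]' 1 | grep -v rot;python3 -m pendant '[[[0,0,0,0,0,0],[0,0,0,0,0,0],[0,0,0,0,0,0],[0,0,0,0,0,0],[0,0,0,0,0,0]]]' -1 50; python3 -c "
from h import *
go(.45,-.311,.15,9)"
```

```text
t: 6.6
position: [0.4532, -0.3122, 0.0104]
force: [-1.5, -0.8, 0.2]
finger_gap: 1.003
t: 7.1
position: [0.4542, -0.3127, 0.0117]
tool_rot: [[0.988, 0.157, 0.008], [0.157, -0.988, -0.005], [0.007, 0.006, -1.0]]
force: [-1.3, 0.4, 6.2]
finger_gap: 0.363
t 7.1 pos [ 0.4542 -0.3127  0.0117] F [-1.317   0.3834  6.1793] gap 0.363
row [ -0.29  -0.15 -13.83] [ 0.0062 -0.0067  0.0009]
```

```bash
python3 -m pendant '[[[0,0,0,0,0,0],[-0.2,0,0.4,0.006,-0.007,0],[-0.2,0,0.8,0.006,-0.007,0],[-0.2,0,0.9,0.006,-0.007,0]]]' 0.3 | grep -v rot;python3 -m pendant '[[[0,0,0.1,0,0,0],[0,0,0.1,0,0,0],[0,0,0.1,0,0,0],[0,0,0.1,0,0,0]]]' -1 60; python3 -c "
from h import *
go(.45,-.311,.15,9)"
```

```text
t: 7.5
position: [0.4516, -0.3129, 0.0016]
force: [-0.6, 0.2, 0.1]
finger_gap: 0.648
t: 7.9
position: [0.4513, -0.3127, 0.0004]
tool_rot: [[0.988, 0.157, -0.002], [0.157, -0.988, 0.001], [-0.002, -0.001, -1.0]]
force: [0.8, -0.2, -1.7]
finger_gap: 0.365
t 7.9 pos [ 0.4513 -0.3127  0.0004] F [ 0.7639 -0.234  -1.6717] gap 0.365
row [ -0.14  -0.21 -14.96] [-0.0014  0.0022  0.0003]
```

```bash
python3 -m pendant '[[[0,0,-2,0,0.002,0],[0,0,-6,0,0.002,0],[0,0,-10,0,0.002,0],[0,0,-15,0,0.002,0],[0,0,-15,0,0.002,0]]]' - 60; python3 -c "
from h import *
go(.5,-.02,.22,-4)"
```

```text
t: 8.4
position: [0.4553, -0.3152, 0.1581]
tool_rot: [[0.987, 0.158, 0.012], [0.158, -0.987, -0.006], [0.011, 0.008, -1.0]]
force: [1.1, -0.0, -1.7]
finger_gap: 0.368
t 8.4 pos [ 0.4553 -0.3152  0.1581] F [ 1.1261 -0.0367 -1.691 ] gap 0.368
row [  9.14 -28.4   -6.31] [ 0.0064 -0.0114  0.2281]
```

```bash
python3 -m pendant '[[[5,-28.4,-6.3,0.006,-0.011,0.228],[5,-28.4,-6.3,0.006,-0.011,0.228],[5,-28.4,-6.3,0.006,-0.011,0.228],[5,-28.4,-6.3,0.006,-0.011,0.228],[5,-28.4,-6.3,0.006,-0.011,0.228]]]'  | grep -v rot; python3 -c "
from h import *
go(.45,-.01,.2,-4)"
```

```text
t: 8.9
position: [0.4574, -0.0725, 0.2082]
force: [1.5, 0.4, -1.8]
finger_gap: 0.372
t 8.9 pos [ 0.4574 -0.0725  0.2082] F [ 1.4631  0.4077 -1.8163] gap 0.372
row [-1.17 -6.18  0.82] [ 0.     -0.0007 -0.0002]
```

```bash
python3 -m pendant '[[[-1.2,-6.2,0.8,0,0,0],[-1.2,-6.2,0.8,0,0,0],[-1.2,-6.2,0.8,0,0,0],[-1.2,-6.2,0.8,0,0,0]]]'  | grep -v rot; python3 -c "
from h import *
t=arm.read_camera('top');s=arm.read_camera('scene');go(.45,-.01,.2,-4);
cv2.imwrite('pics/t7.png',t[:,:,::-1]);cv2.imwrite('pics/s7.png',s[:,:,::-1])
crop(t,215,120,110,120,5,'c7t');crop(s,215,120,100,100,6,'c7s')
o=arm.observe();R=o['tool_rot'];print(R)
for n,p in(('noseL',(.084,-.02,-.0166)),('noseR',(.084,.02,-.0166)),('ring',(-.076,0,-.0166+.003)),('ringtop',(-.076,0,-.0166+.017-.014)),('backL',(-.06,-.016,-.0336)),('bodyfrontL',(.06,-.016,-.0336)),('bodyfrontR',(.06,.016,-.0336)),('TCP',(0,0,0))):
  P=o['position']+R@np.array(p);print(n,P,px('top',P),px('scene',P))
"
```

```text
t: 9.3
position: [0.4496, -0.0098, 0.2001]
force: [-0.3, 1.0, -1.8]
finger_gap: 0.364
t 9.4 pos [ 0.4498 -0.0106  0.2002] F [ 0.5513  0.7959 -1.1587] gap 0.366
row [ 0.02 -0.06  0.02] [ 0.0002 -0.0007 -0.0012]
[[ 0.9975 -0.071   0.0006]
 [-0.071  -0.9975 -0.0003]
 [ 0.0007  0.0002 -1.    ]]
noseL [0.535  0.0034 0.2168] [260.722  187.5936] [262.9803 165.6373]
noseR [ 0.5322 -0.0365  0.2168] [277.2467 188.5732] [254.9339 155.8703]
ring [ 0.374  -0.0052  0.2137] [265.0426 254.5047] [305.8466 135.8651]
ringtop [ 0.374  -0.0052  0.2137] [265.0426 254.5047] [305.8466 135.8651]
backL [0.3911 0.0096 0.2337] [258.6792 247.8274] [305.1687 137.4733]
bodyfrontL [0.5108 0.0011 0.2338] [261.7268 197.1809] [269.4745 156.9179]
bodyfrontR [ 0.5085 -0.0308  0.2338] [275.1658 197.9817] [262.9115 149.1498]
TCP [ 0.4498 -0.0106  0.2002] [266.8973 222.8653] [283.8695 150.7156]
```

View pics/c7t.png

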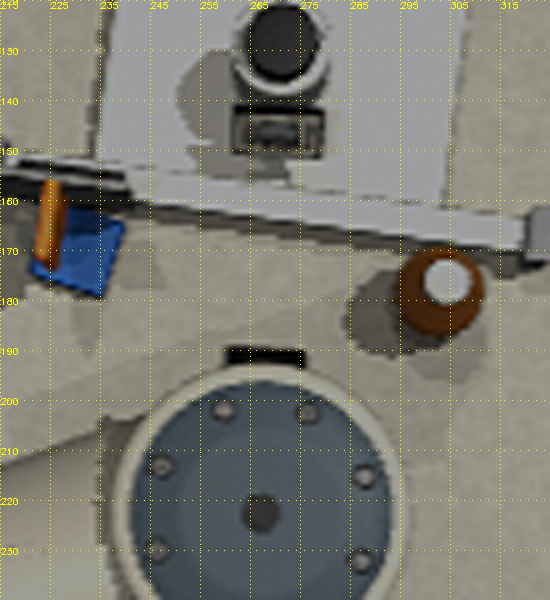

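View pics/c7s.png

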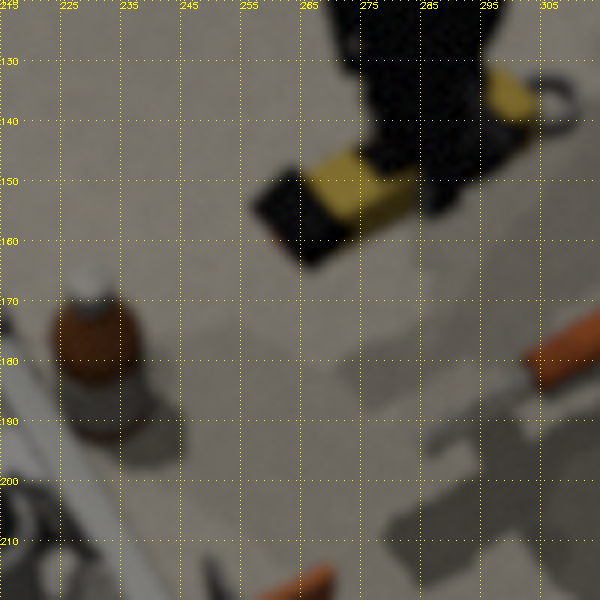

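```bash
cat > ov.py <<'E'
from h import *
def over(im,cam,x0,y0,w,h,k,name,polys,al=1.0):
    c=cv2.resize(im[y0:y0+h,x0:x0+w,::-1],None,fx=k,fy=k,interpolation=cv2.INTER_CUBIC);c=cv2.convertScaleAbs(c,alpha=al)
    for P,col in polys:
        q=np.array([(px(cam,p)+.5-[x0,y0])*k for p in P]).round().astype(int)
        cv2.polylines(c,[q],True,col,1)
    for i in range(0,w,5): cv2.putText(c,str(x0+i),(i*k,8),0,.3,(0,160,255),1)
    for j in range(0,h,5): cv2.putText(c,str(y0+j),(0,j*k+8),0,.3,(0,160,255),1)
    cv2.imwrite(f"pics/{name}.png",c)
def scan(o,dx=0,zm=-.0166):
    R=o["tool_rot"];f=lambda a:[o["position"]+R@(np.array([x+dx,-y,zm-z])) for x,y,z in a]
    top=f([(-.06,-.016,.017),(-.06,.016,.017),(.06,.016,.017),(.06,-.016,.017)])
    fr=f([(.084,.02,.008),(.084,-.02,.008),(.072,-.02,-.013),(.072,.02,-.013)])
    rg=f([(-.076+.0165*np.cos(a),.0165*np.sin(a),-.003) for a in np.linspace(0,6.28,30)])
    rh=f([(-.076+.0115*np.cos(a),.0115*np.sin(a),-.003) for a in np.linspace(0,6.28,30)])
    side=f([(-.06,.016,.017),(-.06,.016,-.017),(.06,.016,-.017),(.06,.016,.017)])
    return [(top,(0,0,255)),(fr,(0,255,0)),(rg,(255,0,0)),(rh,(255,0,0)),(side,(255,0,255))]
E
python3 -c "
from ov import *
o=arm.observe()
s=cv2.imread('pics/s7.png')[:,:,::-1];t=cv2.imread('pics/t7.png')[:,:,::-1]
over(s,'scene',250,125,65,45,12,'o7s',scan(o),1.8)
over(t,'top',250,180,40,25,18,'o7t',scan(o),1.6)
for z in (.3,.4,.5,.6):print(z,px('top',[*o['position'][:2],z]))
c=t[210:235,255:280].mean(2);m=c<70;v,u=np.nonzero(m);print('dot',u.mean()+255,v.mean()+210,m.sum())
print(t[183:196,256:282].mean(2).round().astype(int))
"
```

```text
0.3 [267.0743 222.7028]
0.4 [267.2889 222.5056]
0.5 [267.5541 222.2618]
0.6 [267.8903 221.9529]
dot 266.46153846153845 222.26923076923077 52
[[142 141 142 142 141 141 143 143 142 143 142 142 137 135 137 136 137 137
  132 130 133 135 138 137 132 131]
 [145 147 147 145 141 142 145 144 144 144 136 130 131 135 136 133 131 132
  132 133 134 132 135 134 131 131]
 [145 148 140 144 145 145 134 130 133 132 133 130 131 133 132 135 133 133
  132 133 132 131 132 133 131 133]
 [131 132 133 133 133 131 129 131 135 134 135 134 134 134 132 132 132 132
  132 135 131 133 135 134 130 131]
 [131 130 132 129 131 133 133 135 137 136 136 135 135 133 132 131 131 134
  136 135 132 132 131 131 128 127]
 [132 132 134 135 138 138 135 139 143 142 140 141 142 138 138 135 135 139
  137 134 132 130 130 131 130 128]
 [133 134 137 117  71  39  39  39  38  65  75  75  74  98 109 108 106 108
  135 140 137 135 133 132 133 131]
 [134 135 138 102  41   3   8   7  12   8   5   6   7   6   4   5   7   7
    7   1 120 136 132 132 133 132]
 [134 133 138 105  42   6   7   9  10   4  12   8   7   6   9  12  10   4
   10   5  87 126 132 132 132 133]
 [136 135 135 100  40   1  15  19  38  43  46  48  49  34  25  19  10   6
    5   1  88 129 136 134 133 133]
 [137 135 112  83  83 117 135 144 144 146 145 147 148 148 148 142 136 110
   66  29  86 128 138 134 133 132]
 [113 121 128 136 147 153 155 156 155 155 155 155 156 154 155 156 157 157
  153 147 133 113 114 130 132 128]
 [139 150 154 153 153 153 156 156 158 158 159 159 160 159 156 156 156 156
  155 156 154 144 137 124 118 128]]
```

View pics/o7s.png

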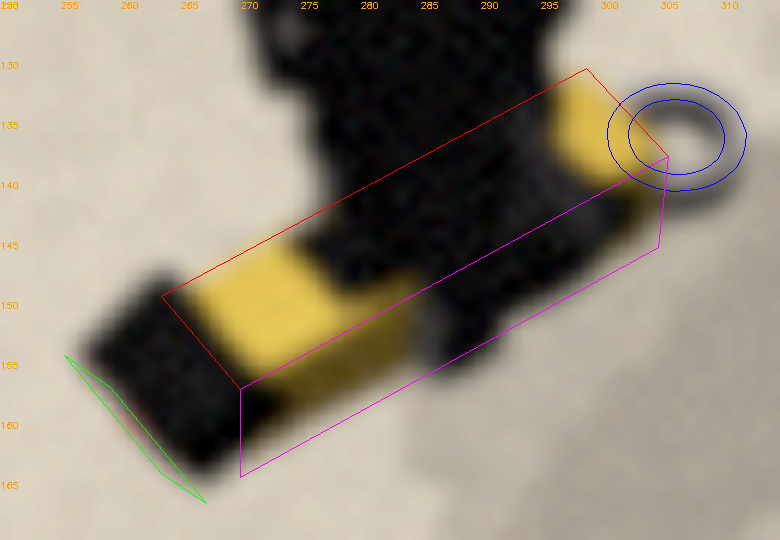

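View pics/o7t.png

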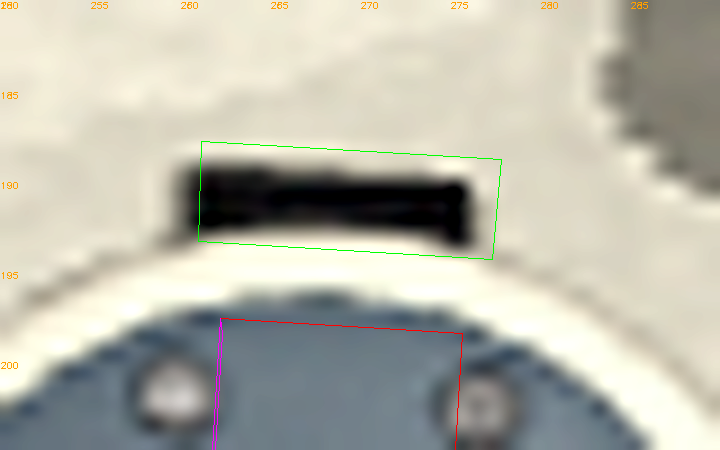

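```bash
python3 -c "
from ov import *
s=cv2.imread('pics/s5.png')[:,:,::-1];t=cv2.imread('pics/t5.png')[:,:,::-1]
outs=[]
for z in (.085,.09,.095,.1):
    c=at('top',271.3,146.8,z);print(z,c)
    over(s,'scene',197,187,45,37,8,'tmp',[(labpts(c,-4,.05,.038),(0,0,255))],2.)
    im=cv2.imread('pics/tmp.png');cv2.putText(im,str(z),(5,280),0,.5,(255,0,0),1);outs.append(im)
cv2.imwrite('pics/ov2.png',np.vstack([np.hstack(outs[:2]),np.hstack(outs[2:])]))
# base plate corners & rails heights
for a,b in (((208.5,259,),(233.5,151)),((183.5,206.5),(238.5,111.5))): print(tri(*a,*b))
"
```

```text
0.085 [ 0.6561 -0.0254  0.085 ]
0.09 [ 0.6553 -0.0253  0.09  ]
0.095 [ 0.6545 -0.0253  0.095 ]
0.1 [ 0.6536 -0.0252  0.1   ]
(array([ 0.7163,  0.0564, -0.0489]), np.float64(0.11444053745672392))
(array([0.7486, 0.031 , 0.2581]), np.float64(0.0843277267005089))
```

View pics/ov2.png

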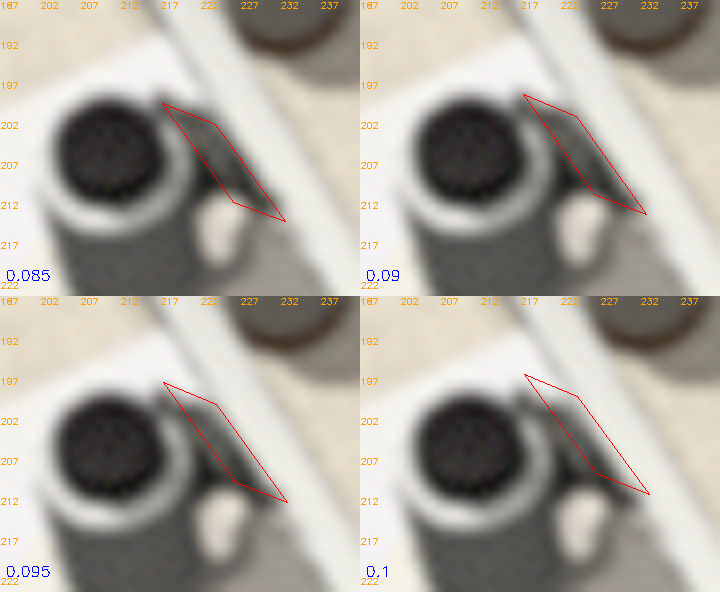

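```bash
python3 -c "
from ov import *
def t2(a,b): return tri(a[0]-.5+.5,a[1]-.5-.5,b[0]-.5+1.2,b[1]-.5+.2)
print('base',t2((211,259.5),(238.7,111.5)),t2((183,206.5),(308,120.3)))
print('cuv',t2((268,228+0),(236.5,164)))
print('canister top', t2((211,206),(271.5,128.7)))
print('bottle cap',t2((230,166),(304,176)))
s=cv2.imread('pics/s0.png')
s=cv2.imread('pics/scene0.png')[:,:,::-1];t=cv2.imread('pics/top0.png')[:,:,::-1]
over(s,'scene',180,200,80,65,9,'bs',[],2.)
"
```

```text
base (array([0.7691, 0.0626, 0.0318]), np.float64(0.001931616240891762)) (array([ 0.7396, -0.133 ,  0.0362]), np.float64(0.0004784177055288965))
cuv (array([0.6016, 0.0813, 0.059 ]), np.float64(0.03548219883752739))
canister top (array([ 0.6961, -0.0273,  0.1344]), np.float64(0.0008179301710470255))
bottle cap (array([ 0.5719, -0.111 ,  0.1267]), np.float64(0.00021969174189056612))[ WARN:0@0.526] global loadsave.cpp:275 findDecoder imread_('pics/s0.png'): can't open/read file: check file path/integrity
```

View pics/bs.png

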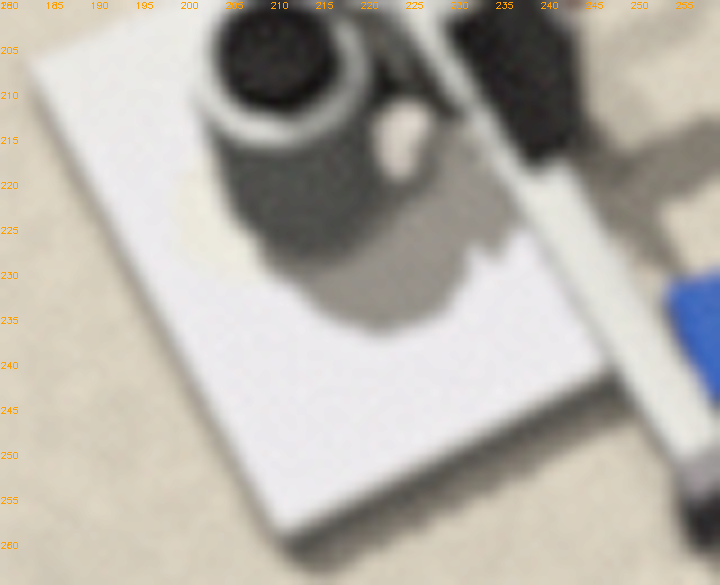

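```bash
python3 -c "
from ov import *
s=cv2.imread('pics/s7.png')[:,:,::-1];s5=cv2.imread('pics/s5.png')[:,:,::-1];t5=cv2.imread('pics/t5.png')[:,:,::-1]
s0=cv2.imread('pics/scene0.png')[:,:,::-1];t0=cv2.imread('pics/top0.png')[:,:,::-1]
b=np.array([1.2,.2])
def W(u,v,z): return at('top',u-.5+b[0],v-.5+b[1],z)
D=[W(*p,.018) for p in[(161.5,192),(185.5,194.5),(179,263.5),(155,261.5)]]
for p in D: print(p,px('scene',p))
over(s0,'scene',302,215,85,65,9,'k1',[(D,(0,0,255))],2.2)
over(t0,'top',150,187,42,80,7,'k2',[([p for p in D],(0,0,255))],1.5)
fin=[W(*p,.14) for p in [(267,162.3),(269,162.3),(267.5,177),(265.2,177)]]
bot=[W(303.9+4.5*np.cos(a),176+4.5*np.sin(a),.12) for a in np.linspace(0,6.28,20)]
over(s0,'scene',205,155,60,60,10,'k3',[(fin,(0,0,255)),(bot,(0,255,0))],2.2)
over(t0,'top',250,150,65,45,10,'k4',[],1.5)
"
```

```text
[0.5422 0.2857 0.018 ] [323.235  272.3368]
[0.5343 0.2173 0.018 ] [309.3649 253.1163]
[0.3397 0.2357 0.018 ] [362.3635 220.8603]
[0.3459 0.3035 0.018 ] [377.1983 238.0116]
```

View pics/k1.png

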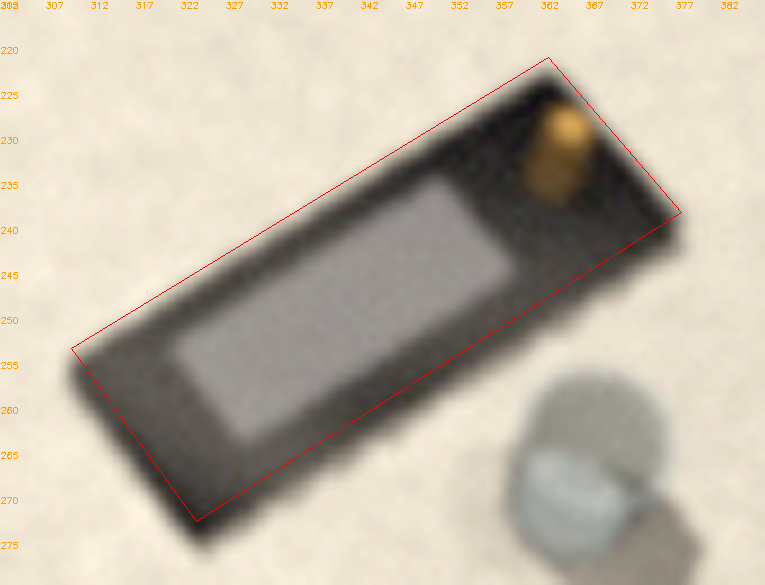

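View pics/k3.png

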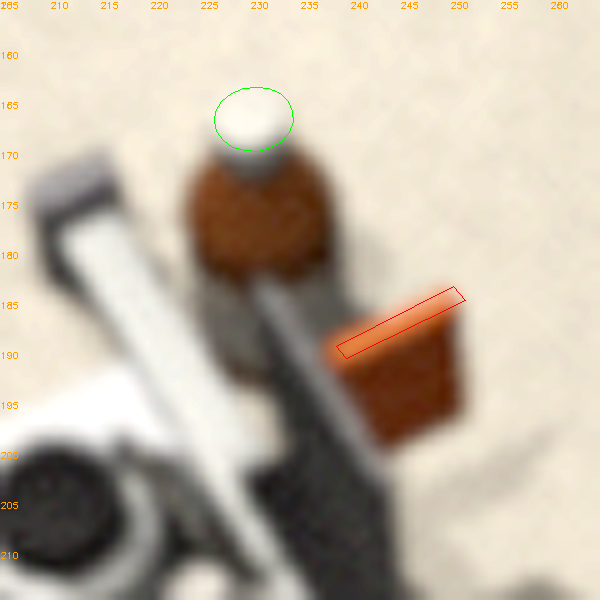

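View pics/k4.png

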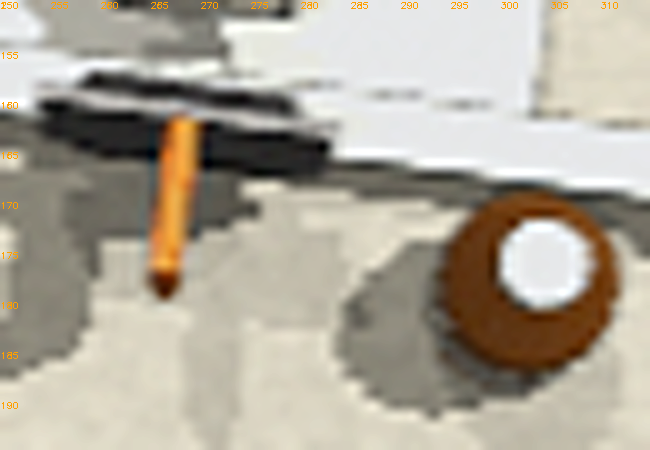

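View pics/k2.png

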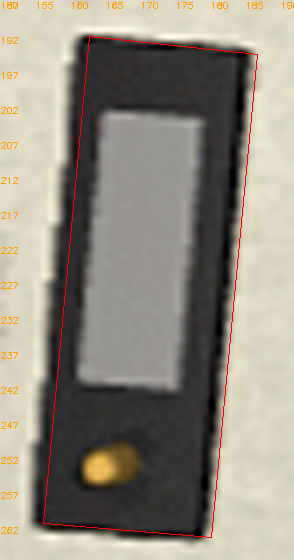

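```bash
python3 -c "
from h import *
go(.5112,-.0152,.1159,-4)"; python3 -m pendant '[[[3,0.1,4.2,0,0,0],[6.1,0.1,8.4,0,0,0],[6.1,0.1,8.4,0,0,0],[6.1,0.1,8.4,0,0,0]]]';python3 -c "
from h import *
go(.5112,-.0152,.1159,-4)"
```

```text
t 9.4 pos [ 0.4498 -0.0106  0.2002] F [ 0.5513  0.7959 -1.1587] gap 0.366
row [6.15 0.02 8.43] [ 0.0002 -0.0007 -0.0012]
t: 9.8
position: [0.5103, -0.0174, 0.1146]
tool_rot: [[0.997, -0.073, -0.003], [-0.073, -0.997, -0.002], [-0.003, 0.002, -1.0]]
force: [-0.3, -0.4, -0.3]
finger_gap: 0.365
t 9.8 pos [ 0.5103 -0.0174  0.1146] F [-0.3315 -0.3925 -0.2886] gap 0.365
row [ 0.08 -0.23 -0.13] [ 0.0018  0.003  -0.0034]
```

```bash
python3 -m pendant '[[[0.1,-0.2,-0.1,0.002,0.003,-0.003],[0.1,-0.2,-0.1,0.002,0.003,-0.003],[0.1,-0.2,-0.1,0.002,0.003,-0.003]]]' | grep -v rot;python3 -c "
from ov import *
t=arm.read_camera('top');s=arm.read_camera('scene')
go(.5112,-.0152,.1159,-4)
o=arm.observe()
L=np.array([.6553,-.0253,.09])
over(t,'top',245,115,50,80,7,'f_t',scan(o,-.0028)[:2]+[(labpts(L,-4,.05,.038),(0,0,255))],1.5)
over(s,'scene',200,120,90,100,6,'f_s',scan(o,-.0028)+[(labpts(L,-4,.05,.038),(0,0,255))],1.8)
"
```

```text
t: 10.1
position: [0.5118, -0.0154, 0.1172]
force: [-0.7, 0.3, -1.2]
finger_gap: 0.372
t 10.2 pos [ 0.5116 -0.0153  0.1167] F [ 0.1757 -0.0559 -1.3742] gap 0.366
row [-0.04 -0.01  0.08] [-0.0008 -0.002  -0.0001]
```

View pics/f_t.png

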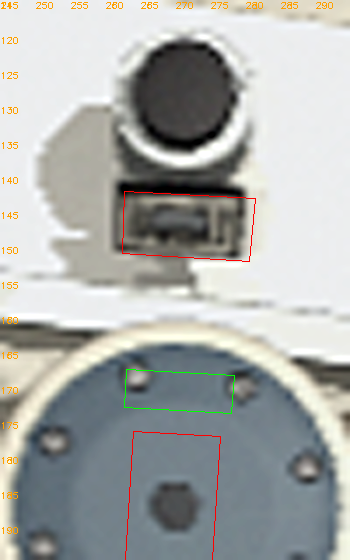

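View pics/f_s.png

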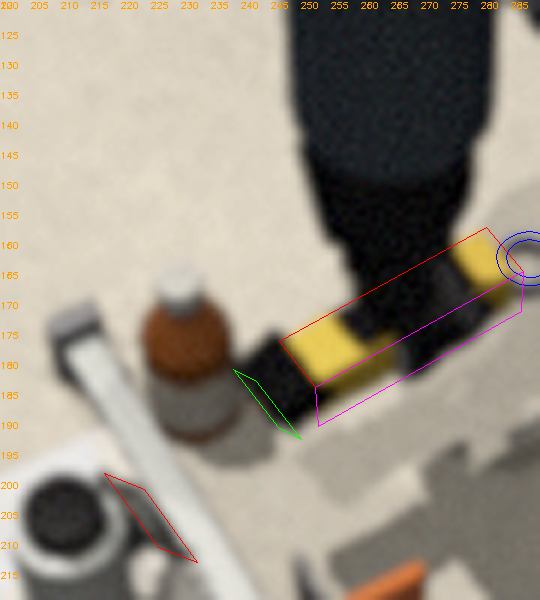

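```bash
for i in 1 2 3 4; do python3 -m pendant '[[[0,0,0,0,0,0],[0,0,0,0,0,0],[0,0,0,0,0,0],[0,0,0,0,0,0],[0,0,0,0,0,0]]]' | grep -v rot; done;python3 -c "
from h import *
go(.5112,-.0152,.1163,-4)"
```

```text
t: 10.7
position: [0.5115, -0.0153, 0.1167]
force: [-0.1, -0.4, -1.9]
finger_gap: 0.365
t: 11.2
position: [0.5115, -0.0153, 0.1167]
force: [-0.5, -0.5, -1.9]
finger_gap: 0.366
t: 11.7
position: [0.5115, -0.0153, 0.1167]
force: [-0.1, -0.1, -1.7]
finger_gap: 0.366
t: 12.2
position: [0.5115, -0.0153, 0.1167]
force: [-0.8, 0.7, -1.9]
finger_gap: 0.366
t 12.2 pos [ 0.5115 -0.0153  0.1167] F [-0.7836  0.7124 -1.8511] gap 0.366
row [-0.03 -0.01  0.04] [-0.0008 -0.0018 -0.0001]
```

The scanner was rock still for 2 s at the best estimate. The label's height is the weakest measurement, so I'll add a second hold 4 mm higher before moving off.

```bash
for r in '[[[0,0,-0.4,0,-0.002,0],[0,0,-0.4,0,-0.002,0],[0,0,-0.4,0,-0.002,0],[0,0,-0.4,0,-0.002,0]]]'; do python3 -m pendant '[[[0,0,-0.4,0,-0.002,0],[0,0,-0.4,0,-0.002,0],[0,0,-0.4,0,-0.002,0],[0,0,-0.4,0,-0.002,0]]]' | grep -v rot; done
for i in 1 2 3; do python3 -m pendant '[[[0,0,0,0,0,0],[0,0,0,0,0,0],[0,0,0,0,0,0],[0,0,0,0,0,0],[0,0,0,0,0,0]]]' | grep -v rot; done;python3 -c "
from h import *
go(.43,.10,.22,-5)"
```

```text
t: 12.6
position: [0.5115, -0.0153, 0.1206]
force: [0.2, 0.2, -2.1]
finger_gap: 0.366
t: 13.1
position: [0.5115, -0.0153, 0.1206]
force: [0.2, -0.1, -1.6]
finger_gap: 0.367
t: 13.6
position: [0.5115, -0.0153, 0.1206]
force: [-0.0, 0.7, -1.5]
finger_gap: 0.367
t: 14.1
position: [0.5115, -0.0153, 0.1207]
force: [-0.2, 0.7, -0.9]
finger_gap: 0.367
t 14.1 pos [ 0.5115 -0.0153  0.1207] F [-0.1654  0.7445 -0.9151] gap 0.367
row [ -8.94 -10.94  -9.92] [-0.0008  0.0002  0.0173]
```

```bash
python3 -c "
from ov import *
P=at('top',164-.5+1.2,253.7-.5+.2,.058);print('post top',P)
P2=at('scene',365.3-.5+.3,228.3-.5-.8,.058);print('scene',P2)
D=[at('top',u-.5+1.2,v-.5+.2,.018) for u,v in[(161.5,192),(185.5,194.5),(179,263.5),(155,261.5)]]
c=np.mean(D,0);print('centre',c)
t=cv2.imread('pics/t7.png')[:,:,::-1]
over(t,'top',150,240,30,28,22,'p1',[],1.6)
s=cv2.imread('pics/s7.png')[:,:,::-1]
over(s,'scene',352,218,30,28,22,'p2',[],2.4)
"; python3 -m pendant '[[[0,0,-5,0,0,0],[-4,-1,-9.9,0,0,0.017],[-8.9,-4,-9.9,0,0,0.017],[-8.9,-9,-9.9,0,0,0.017],[-8.9,-10.9,-9.9,0,0,0.017]]]'|grep -v rot
```

```text
post top [0.3699 0.2696 0.058 ]
scene [0.3686 0.2662 0.058 ]
centre [0.4405 0.2606 0.018 ]
t: 14.6
position: [0.4292, 0.1015, 0.2212]
force: [1.0, -0.8, -1.7]
finger_gap: 0.367
```

View pics/p1.png

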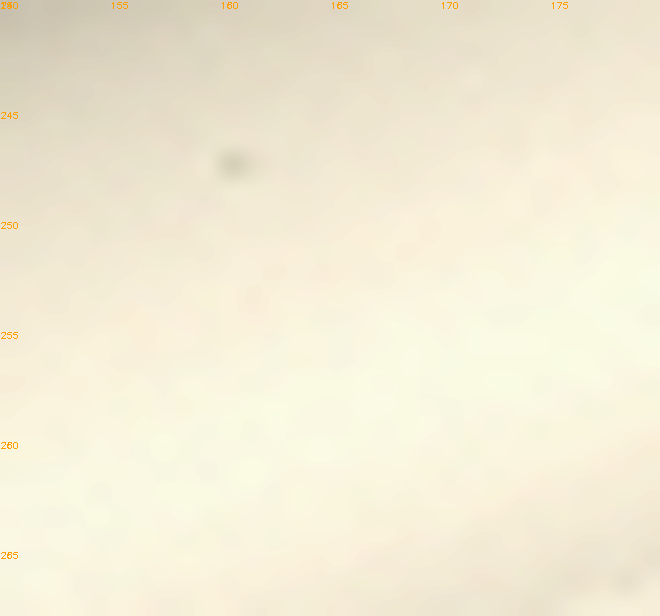

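View pics/p2.png

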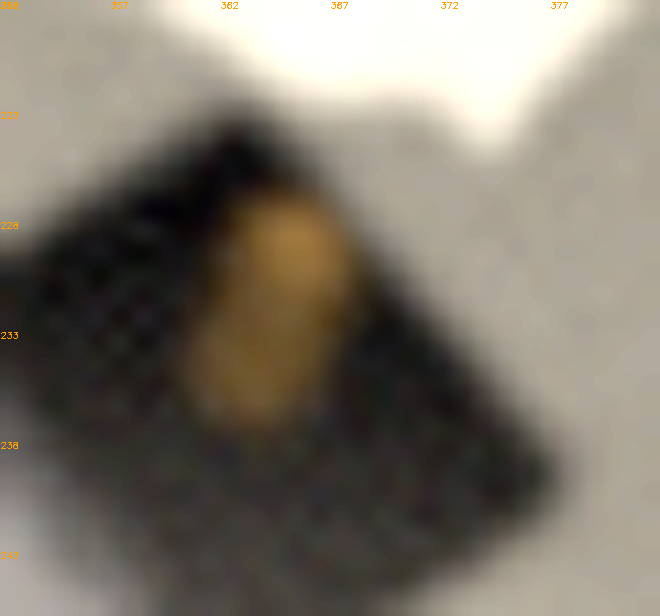

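```bash
python3 -c "
from ov import *
t0=cv2.imread('pics/top0.png')[:,:,::-1];s0=cv2.imread('pics/scene0.png')[:,:,::-1]
def circ(c,r,z,d): 
    return [np.array([c[0]+r*np.cos(a),c[1]+r*np.sin(a),z]) for a in np.linspace(0,6.28,24)]
def overb(im,cam,bias,*a):
    import ov; f=ov.px; ov.px=lambda cam,p:f(cam,p)+bias; over(im,cam,*a); ov.px=f
D=[at('top',u-.5+1.2,v-.5+.2,.018) for u,v in[(161.5,192),(185.5,194.5),(179,263.5),(155,261.5)]]
c0=(.369,.267)
P=[(circ(c0,.008,.018,0),(0,255,0)),(circ(c0,.005,.058,0),(0,0,255)),(circ(c0,.008,.050,0),(255,0,0)),(D,(255,0,255))]
overb(t0,'top',np.array([-1.2,-.2]),150,238,32,28,20,'p3',P,2.5)
overb(s0,'scene',np.array([-.3,.8]),350,216,32,30,20,'p4',P,2.6)
a=cv2.imread('pics/p3.png');b=cv2.imread('pics/p4.png')
"
```

```text
(no output)
```

View pics/p3.png

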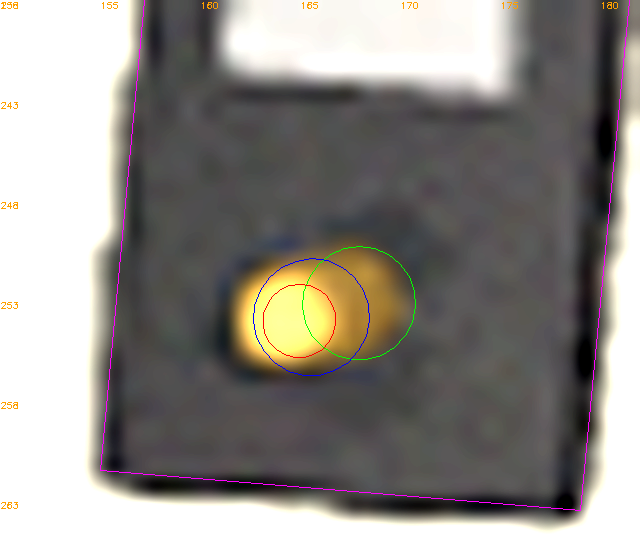

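View pics/p4.png

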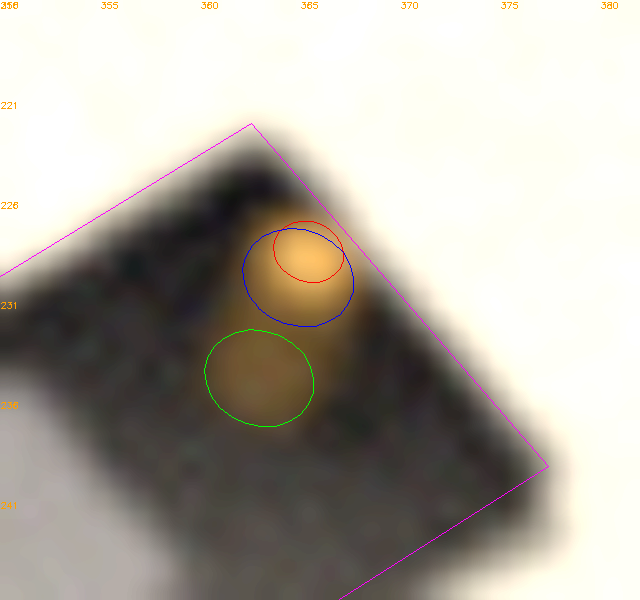

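```bash
python3 -c "
from h import *
for u,v in ((124.5,230),(146.3,228)): print(at('top',u+.7,v,.06),at('top',u+.7,v,.03))
go(.447,.2609,.12,-5.2)"
```

```text
[0.435 0.378 0.06 ] [0.4347 0.387  0.03  ]
[0.4398 0.318  0.06  ] [0.4397 0.3256 0.03  ]
t 14.6 pos [0.4292 0.1015 0.2212] F [ 0.986  -0.8295 -1.7048] gap 0.367
row [  0.38 -16.    10.17] [-0.0034 -0.0022  0.0045]
```

```bash
python3 -m pendant '[[[0.4,-5,0,-0.003,-0.002,0.004],[0.4,-10,3,-0.003,-0.002,0.004],[0.4,-15,7,-0.003,-0.002,0.004],[0.4,-16,10.2,-0.003,-0.002,0.004],[0.4,-16,10.2,-0.003,-0.002,0.004]]]'|grep -v rot; python3 -c "
from h import *
go(.447,.2609,.085,-5.2)"
```

```text
t: 15.1
position: [0.4442, 0.2615, 0.114]
force: [-0.6, -0.7, -1.7]
finger_gap: 0.369
t 15.1 pos [0.4442 0.2615 0.114 ] F [-0.6403 -0.6515 -1.6709] gap 0.369
row [0.3  0.02 2.89] [0.0057 0.0073 0.0022]
```

```bash
python3 -m pendant '[[[0.3,0,1.5,0.006,0.007,0.002],[0.3,0,2.6,0.006,0.007,0.002],[0.3,0,2.6,0.006,0.007,0.002],[0.3,0,2.6,0.006,0.007,0.002]]]'|grep -v rot
cat > dk.py <<'E'
from ov import *
import ov,sys
go(.447,.2609,.085,-5.2)
o=arm.observe();n=sys.argv[1]
t=arm.read_camera('top');s=arm.read_camera('scene')
cv2.imwrite(f'pics/t_{n}.png',t[:,:,::-1])
f=ov.px
c0=(.3685,.268)
cz=lambda r,z:[np.array([c0[0]+r*np.cos(a),c0[1]+r*np.sin(a),z]) for a in np.linspace(0,6.28,24)]
P=scan(o,-.0028)+[(cz(.008,.018),(0,255,255)),(cz(.005,.058),(0,255,255))]
ov.px=lambda c,p:f(c,p)+np.array([-1.2,-.2]); over(t,'top',140,180,60,90,6,n+'t',P,1.6)
ov.px=lambda c,p:f(c,p)+np.array([-.3,.8]); over(s,'scene',305,200,90,75,8,n+'s',P,2.2)
E
python3 dk.py d1
```

```text
t: 15.5
position: [0.4476, 0.2609, 0.0889]
force: [0.3, 0.5, -1.5]
finger_gap: 0.367
t 15.5 pos [0.4476 0.2609 0.0889] F [ 0.2903  0.526  -1.4964] gap 0.367
row [-0.06  0.01  0.39] [-0.0009 -0.0008 -0.0001]
```

View pics/d1t.png

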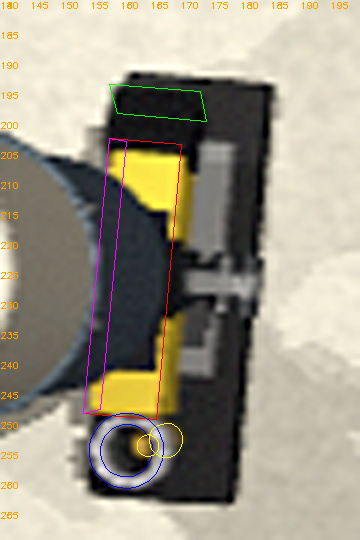

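View pics/d1s.png

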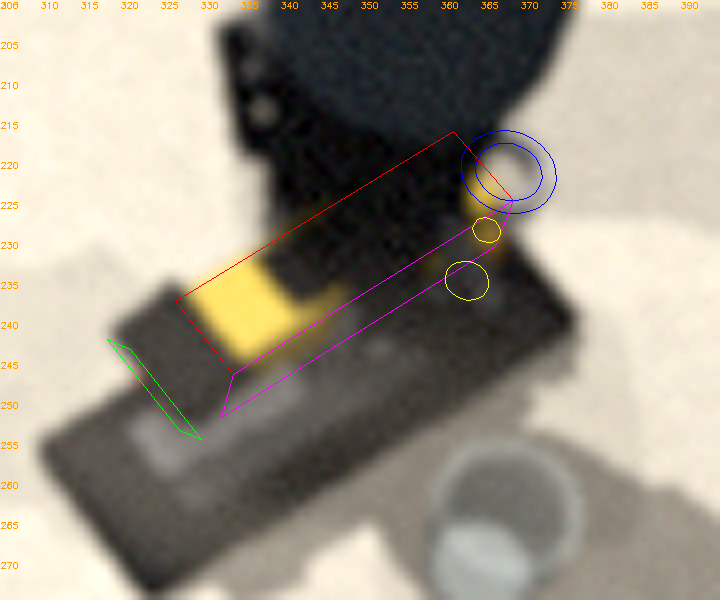

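```bash
cat > dz.py <<'E'
from ov import *
import ov,sys
n=sys.argv[1];o=arm.observe();t=cv2.imread(f'pics/t_{n}.png')[:,:,::-1]
f=ov.px;c0=(.3685,.268)
cz=lambda r,z:[np.array([c0[0]+r*np.cos(a),c0[1]+r*np.sin(a),z]) for a in np.linspace(0,6.28,24)]
P=scan(o,-.0028)[2:4]+[(cz(.005,.058),(0,255,0))]
ov.px=lambda c,p:f(c,p)+np.array([-1.2,-.2]); over(t,'top',148,240,30,25,24,n+'z',P,1.6)
E
python3 dz.py d1
```

```text
(no output)
```

View pics/d1z.png

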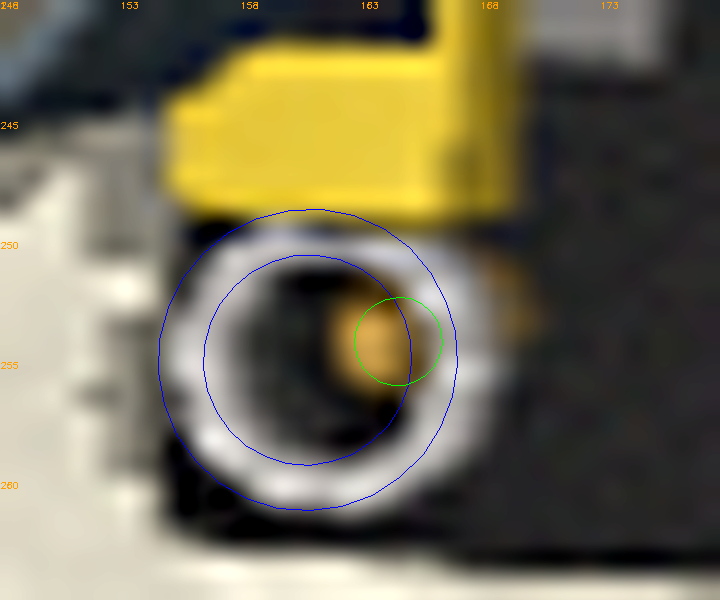

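```bash
python3 -c "
from h import *
for b in(.4,1.2):
  r=at('top',161.2+b,255.2,.1025);p=at('top',163.65+b,253.75,.058);print(r,p,p-r)
o=arm.observe();R=o['tool_rot'];print('pred ring',o['position']+R@[-.0788,0,0])
for b,v in((.3,-.8),(0,0)):
  r=at('scene',367.5-.5+b,221.5-.5+v,.1025);p=at('scene',365+b,228+v,.058);print(r,p,p-r)
"
```

```text
[0.3679 0.2683 0.1025] [0.369  0.2714 0.058 ] [ 0.0011  0.0031 -0.0445]
[0.3678 0.2662 0.1025] [0.3689 0.2692 0.058 ] [ 0.0011  0.003  -0.0445]
pred ring [0.3693 0.2685 0.0892]
[0.3716 0.2665 0.1025] [0.3686 0.267  0.058 ] [-0.0029  0.0006 -0.0445]
[0.374  0.2678 0.1025] [0.3711 0.2683 0.058 ] [-0.0029  0.0006 -0.0445]
```

```bash
python3 -c "
from h import *
s=arm.read_camera('scene');c=cv2.resize(s[210:240,350:382,::-1],None,fx=22,fy=22,interpolation=cv2.INTER_CUBIC);c=cv2.convertScaleAbs(c,alpha=2.5)
for i in range(0,32,2):cv2.putText(c,str(350+i),(i*22+8,8),0,.3,(0,0,255),1)
for i in range(0,30,2):cv2.putText(c,str(210+i),(0,i*22+14),0,.3,(0,0,255),1)
cv2.imwrite('pics/d1sz.png',c)"
```

```text
(no output)
```

View pics/d1sz.png

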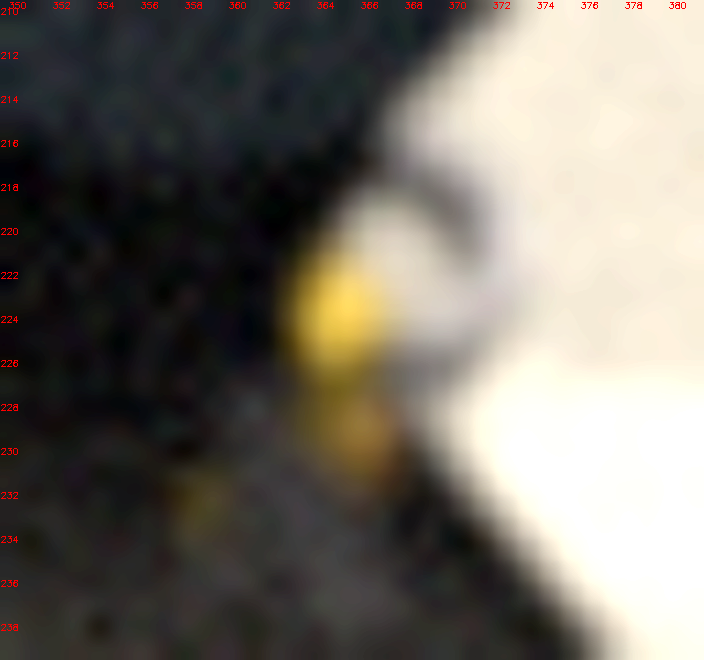

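```bash
python3 -c "
from h import *
go(.447,.263,.062,-5.2)"
```

```text
t 15.65 pos [0.4477 0.2614 0.0892] F [-0.7797  0.1508 -1.7485] gap 0.367
row [-0.08 -0.15  2.72] [-0.002  -0.0013 -0.0001]
```

```bash
python3 -m pendant '[[[-0.1,-0.2,1.5,-0.002,-0.001,0],[-0.1,-0.2,2.6,-0.002,-0.001,0],[-0.1,-0.2,2.6,-0.002,-0.001,0],[-0.1,-0.2,2.6,-0.002,-0.001,0]]]'|grep -v rot;python3 dk.py d2;python3 dz.py d2
```

```text
t: 16.05
position: [0.447, 0.2633, 0.0633]
force: [-0.4, 0.4, -1.0]
finger_gap: 0.367
t 16.05 pos [0.447  0.2633 0.0633] F [-0.3514  0.3505 -0.9606] gap 0.367
row [ 0.02  0.24 -2.17] [ 0.0005 -0.0003  0.0001]
```

View pics/d2z.png

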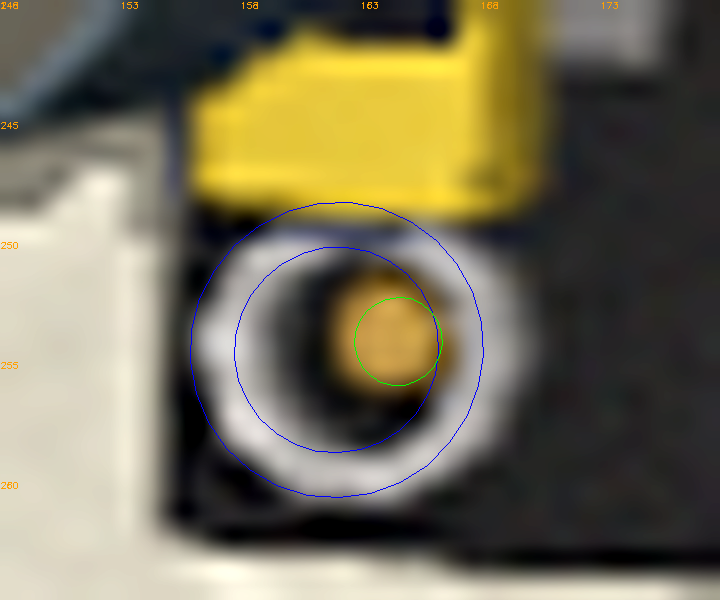

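View pics/d2s.png

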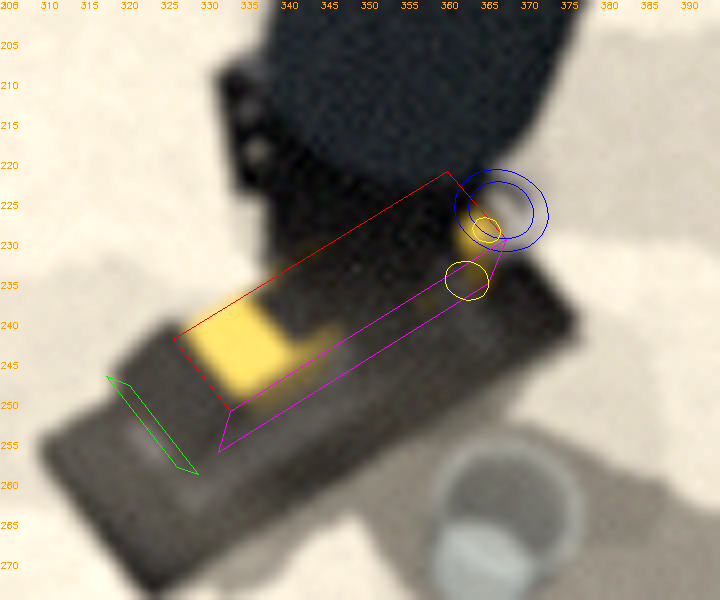

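```bash
python3 -m pendant '[[[0,0,0.6,0,0,0],[0,0,1.2,0,0,0],[0,0,1.2,0,0,0]]]';python3 -c "
from h import *
go(.447,.2633,.0205,-5.2)"
```

```text
t: 16.45
position: [0.4467, 0.2632, 0.0507]
tool_rot: [[0.996, -0.091, -0.0], [-0.091, -0.996, -0.001], [-0.0, 0.001, -1.0]]
force: [0.2, -0.7, -1.5]
finger_gap: 0.365
t 16.45 pos [0.4467 0.2632 0.0507] F [ 0.2475 -0.7495 -1.5159] gap 0.365
row [ 0.03 -0.02  3.02] [ 0.0007  0.0003 -0.0002]
```

```bash
python3 -m pendant '[[[0,0,0.7,0.001,0,0],[0,0,1.4,0.001,0,0],[0,0,2,0.001,0,0],[0,0,2,0.001,0,0]]]';python3 dk.py d3;python3 dz.py d3; python3 -c "
from h import *
go(.447,.2633,.019,-5.2)"
```

```text
t: 16.85
position: [0.446, 0.2626, 0.0295]
tool_rot: [[0.996, -0.091, -0.002], [-0.091, -0.996, -0.001], [-0.002, 0.001, -1.0]]
force: [-0.1, -0.9, -1.4]
finger_gap: 0.369
t 16.85 pos [0.446  0.2626 0.0295] F [-0.1333 -0.9153 -1.3713] gap 0.369
row [ 0.1   0.17 -5.55] [ 0.0015  0.0019 -0.0004]
t 16.95 pos [0.4467 0.2631 0.0306] F [ 0.3876 -0.1932 -1.1314] gap 0.364
row [ 0.03 -0.02  1.16] [ 0.0002  0.0005 -0.0001]
```

View pics/d3z.png

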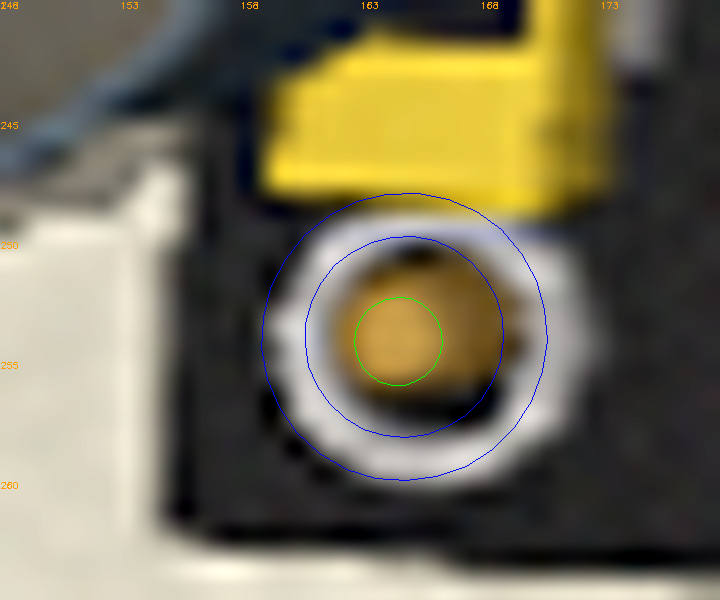

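```bash
python3 -m pendant '[[[0,0,0.5,0,0,0],[0,0,0.9,0,0,0],[0,0,1.1,0,0,0],[0,0,1.1,0,0,0]]]';python3 -c "
from h import *
go(.447,.2633,.0185,-5.2)"
```

```text
t: 17.35
position: [0.4464, 0.2629, 0.0191]
tool_rot: [[0.996, -0.091, -0.001], [-0.091, -0.996, -0.001], [-0.001, 0.001, -1.0]]
force: [-0.5, 0.7, -1.0]
finger_gap: 0.365
t 17.35 pos [0.4464 0.2629 0.0191] F [-0.4638  0.6702 -1.0231] gap 0.365
row [ 0.05 -0.05  0.06] [ 0.0008  0.001  -0.0001]
```

```bash
python3 -m pendant '[[[0,0,0.1,0.001,0.001,0],[0,0,0.1,0.001,0.001,0]]]'|grep -v rot;python3 -m pendant '[[[0,0,0,0,0,0],[0,0,0,0,0,0],[0,0,0,0,0,0]]]' 0.1;python3 -c "
from h import *
go(.447,.2633,.17,-5.2)"
```

```text
t: 17.55
position: [0.4466, 0.263, 0.0184]
force: [0.3, -0.8, -0.9]
finger_gap: 0.362
t: 17.85
position: [0.4468, 0.2632, 0.0186]
tool_rot: [[0.996, -0.091, 0.001], [-0.091, -0.996, 0.001], [0.001, -0.001, -1.0]]
force: [-0.5, 0.2, 0.0]
finger_gap: 0.55
t 17.85 pos [0.4468 0.2632 0.0186] F [-0.4717  0.2376  0.0142] gap 0.55
row [  0.03  -0.03 -15.14] [-0.0009 -0.0008  0.    ]
```

Released. I'll rise straight up and move clear.

```bash
python3 -m pendant '[[[0,0,-1.5,-0.001,-0.001,0],[0,0,-4,-0.001,-0.001,0],[0,0,-8,-0.001,-0.001,0],[0,0,-12,-0.001,-0.001,0],[0,0,-16,-0.001,-0.001,0]]]'|grep -v rot;python3 -m pendant '[[[-10,20,-6,0,0,0],[-10,20,-6,0,0,0],[-10,20,-6,0,0,0],[-10,20,-6,0,0,0],[-10,20,-6,0,0,0]]]'|grep -v rot;python3 -m pendant '[[[0,0,0,0,0,0],[0,0,0,0,0,0]]]'|grep -v rot
python3 -c "
from h import *
t=arm.read_camera('top');s=arm.read_camera('scene')
cv2.imwrite('pics/tE.png',t[:,:,::-1]);cv2.imwrite('pics/sE.png',s[:,:,::-1])
crop(t,105,185,95,85,7,'tEd')"
```

```text
t: 18.35
position: [0.4464, 0.2628, 0.1803]
force: [0.4, 1.1, -0.1]
finger_gap: 0.549
t: 18.85
position: [0.3273, 0.0706, 0.2415]
force: [0.6, 0.4, 0.9]
finger_gap: 0.553
t: 19.05
position: [0.3272, 0.0703, 0.2421]
force: [0.1, 0.2, 0.1]
finger_gap: 0.55
```

View pics/tE.png

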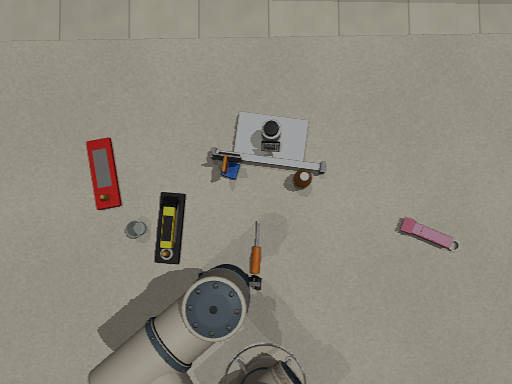

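View pics/tEd.png

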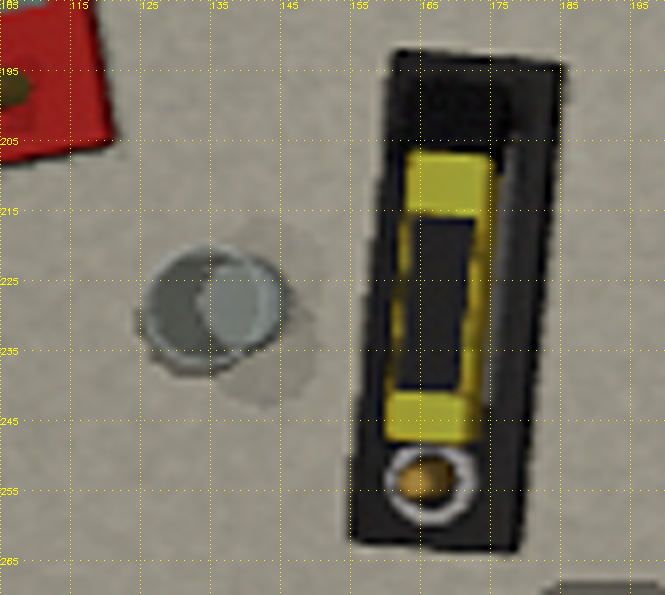

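View pics/sE.png

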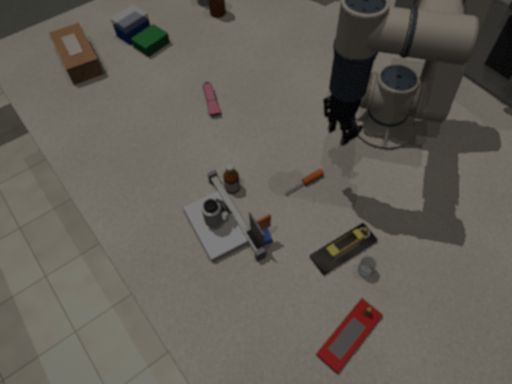

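The scanner lies along the black pad with its ring round the post at (164,254). The shutter is fully over at +y, and the bystanders appear at their original pixels. I'll hand in.

```bash
python3 -c "
from bench import arm
print(arm.hand_in())"
```

```text
the job is handed in; nothing more can be done
None
```

The job is handed in after about 19 s of robot time: shutter open, label scanned, scanner docked.

- **Shutter:** I pushed the fin to the +y side, away from the bottle. It met the end stop at about 37 N with no further travel, and the last pictures show it still open.
- **Scan:** I held the scanner level at yaw -4° for 2 s with no measurable movement. The focus was on my best estimate of the label centre, about (0.655, -0.025, 0.091). I then held it 1.5 s more, 4 mm higher, because the label's height was the least certain measurement (about ±4 mm). Nothing touched the lamp.
- **Docking:** the ring went down over the post with no contact force. The last top picture shows the post inside the ring and the scanner flat along the black pad. The gripper is open and clear.
- **Bystanders:** the bottle, cuvette box, beaker and screwdriver appear unmoved in the last pictures.

**Disagreements:** the two cameras differed by about 3–5 mm. I corrected them against the arm's own position, and for the docking relied on how the ring and post lined up in the top picture. I had no direct check that the focal spot was on the label; that rests on the corrected measurements.

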